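# Put the espresso cup rack back together and hang the cups

### The arm

A 6-joint arm with a two-finger parallel gripper is mounted at the origin on a cart in front of the work surface, level with it; the furniture and walls round the work are solid. World frame = base frame: x ahead of the robot, y to its left, z up, the work surface at z = 0. Lengths are in m, angles in rad, forces in N, time in s.
With the tool pointing down it reaches from about 0.325 to 0.9 m from the base axis. Payload 6.1 kg.
Tool frame: the origin (TCP) lies midway between the tips of the shut fingers; the grasp point (between the pads) lies 19 mm behind it (arm.grasp_offset is the distance from the TCP to the grasp point, in m); z points along the fingers, y is the direction in which the jaws open and shut (so a half turn about z gives the same grasp; the last joint's range is limited). The gripper opens to 87 mm and grips with 3 to 60 N. Pads are 19 mm wide; open, the fingers measure 117 mm over their backs; the gripper's body (75 mm by 190 mm) begins 51 mm behind the grasp point.
Start: joints at [1.217, 0.22, 1.526, -0, 1.395, -0.126], TCP at [0.141, 0.609, 0.223] pointing down, gripper open.
Joint ranges: [-2.98, 2.98], [-0.91, 2.08], [0.09, 2.57], [-1.24, 4.39], [0.2, 2.65], [-2.68, 2.68]. Speed limits (rad/s): [2.57, 2.57, 3.01, 3.14, 3.14, 3.14].

### API

Orientations are given as [roll, pitch, yaw] about the fixed x, y, z axes, in that order (R = Rz(yaw) Ry(pitch) Rx(roll)).
In Python, from rig import arm gives the robot as it stands.
- The arm moves only by the tool send_rows, never from a script. Its argument "moves" is a list of rows, each a list of 7 numbers: the shift along the tool's x, y, z in mm, then the turn, a rotation vector about the tool's x, y, z in rad, then the gripper's target within -1 to 1 (fully open at 1, half-way at 0, shut at -1). A call has 1 to 8 rows; each row shifts and turns the commanded pose from where the row before left it, along the tool's axes as they then stand; what a row does not reach is not made up. A row lasts 1/8 s, in which the tool goes at most 62.5 mm and 10.7 degrees, less where a joint would pass 70% of its speed; a pose out of reach is approached as far as the arm can. A call is refused whole if a number of a shift passes 62.5 or a number of a turn 0.188, either way. A call with a gripper value outside its range is refused whole. The fingers move at their own pace and stop on an object; the grip force is fixed at half the most. Time passes only in rows, so rows that do not move let the fingers close. It gives the time, the measured TCP pose, the force and the opening at its end, in the units of the state.
- arm.state(): the state, without advancing time (a new reading comes with each control period).
- arm.grab_frame(name): name is "scene" or "top" or "wrist"; returns the picture (420x560x3 uint8, blue, green, red); there is no depth.
- arm.camera_model(name): a dict with "K" (3x3 intrinsics, pixels), "R" (3x3) and "t" (3): a world point X has camera coordinates R X + t. Camera axes: x right, y down, z forward; pixel columns grow to the right and rows downward; lengths in m; the calibration is good to about 2 mm. A picture is of the moment at which its call begins: read the wrist's pose just before it. camera_model takes no time and is no camera call; for the wrist camera it gives the pose at the moment of the call.
- arm.finish_job(): hands the job in, once; it reports no verdict.
Trained networks look in the newest picture that a camera, given by its name, has taken for a name from the list of things; names that differ only in an ending like _2 or _b are one class to them, and where a whole thing is asked for, a point or a joint stands for the part that bears it (a point fixed in the world has none). Each returns a list of dicts, best first, with "conf" (0 to 1); they miss things now and then, are a little off and sometimes report something else, mostly with a low value. They report only what shows in the picture. A call takes as long as a camera call.
- arm.spot_in(thing, camera): "at" ([x, y, z] in m, in world coordinates, good to about 4 mm: the middle of the surface that is visible of it).
- arm.tip_of(thing, camera): "at" ([x, y, z] in m, in world coordinates, good to about 4 mm: a listed point, or the origin of a listed thing).
The state is a dict: "time": time; "joints": joint angles; "joint_vel": joint speeds; "joint_torque": joint torques, N m; "eef_pos": TCP position; "eef_rot": TCP orientation; "wrist_force": force on the tool from outside, world axes, zero at the start; "torque": the same for the moment, N m; "grip_width": opening from 0.0 (shut) to 1.0 (fully open).
Only numpy, scipy, OpenCV 4.12 (cv2) and the standard library are available. Lean on these libraries where they do the work, as an engineer would, in place of code of your own. Each camera call takes 0.05 s, during which the arm holds its last target.

### The job

The cup rack was taken apart for washing. Press its wooden hook rail down over the two studs of the stand, hooks to the stand's front (the long side of its base), until it sits flat on both posts; then hang the two orange espresso cups by their handles, one on each hook, and let them hang freely and still. Do not knock over or drop anything, and leave the timer, the candles and the pumpkin where they stand.

Things in the scene. Friction and masses are not known exactly. Their poses are not given: they have to be found in the camera images.
- stand_seat (a point): point midway between the flat tops of the stand's two posts, 132 mm above the worktop; axes as the stand. A steel stud, 12 mm thick and 30 mm tall with a tapered tip, stands up from the middle of each post, 85 mm to either side of this point along y
- stand: wooden stand of the cup rack, fixed: base 111 x 215 x 15 mm with two round posts 24 mm thick and 170 mm apart along y. Origin midway between the posts, on the worktop. Its front is -x, the long side of the base (75 mm before the posts, 36 mm behind)
- rail_mid (a point): centre of the hook rail, 18 mm above its underside; axes as the rail. Nothing but the rail is within 45 mm of this point, so it can be gripped here across its 24 mm thickness (x)
- rail_front (a point): middle of the rail's front face, 12 mm to its -x side and 18 mm above its underside. 55 mm to the left (+y) and to the right (-y) of this point a cup hook of 5 mm steel wire sticks out: level and straight along -x for 64 mm, then curved up to a tip that ends 81 mm before the face and 13 mm above the middle of the straight wire
- rail: wooden hook rail of the rack, loose, standing on its underside: 24 mm thick (x), 214 mm long (y), 36 mm tall (z), about 0.35 kg; origin at the centre of its underside. Underneath are two round sockets, 13.3 mm wide and 32 mm deep, 85 mm to either side along y. Two wire hooks stick out of its front face (-x) at mid height, 110 mm apart
- cup_a_mid (a point): orange ceramic espresso cup, upright, open on top, 55 mm tall, 57 mm across at the rim, 53 mm at half height, 41 mm at the foot; about 0.13 kg. This point lies on the cup's axis, 28 mm above its underside; z points out of its mouth. One loop handle on its own -y side, reaching 58 mm from the axis, 14 mm thick (32 mm at the wall)
- cup_b_mid (a point): second cup, just like cup_a (same point, same axes)
- cup_a_eye (a point): centre of the hole in the handle of cup_a: 37 mm from the cup's axis on its -y side, 36 mm above its underside. The hole runs along the cup's x axis, is about 20 mm wide (y) and 17 mm tall (27 to 44 mm above the underside); its top is highest near this point
- cup_b_eye (a point): centre of the hole in the handle of cup_b: 37 mm from the cup's axis on its -y side, 36 mm above its underside. The hole runs along the cup's x axis, is about 20 mm wide (y) and 17 mm tall (27 to 44 mm above the underside); its top is highest near this point
- cup_a: the first orange cup; origin at its underside, 14 mm from its axis towards the handle (-y)
- cup_b: the second orange cup; origin as cup_a
- timer: round white kitchen timer with a red knob, 72 mm across, 35 mm tall; origin at the centre of its underside. Bystander
- candle_tall: white candle, 39 mm across, 61 mm tall; origin at the centre of its underside. Bystander
- candle_low: white candle, 39 mm across, 49 mm tall; origin at the centre of its underside. Bystander
- pumpkin: orange mini pumpkin, 58 mm across, 57 mm tall; origin at the centre of its underside. Bystander

How it is judged:
On the way, in this order (a step that is already met when the one before it is completed fails the run):
1. the hook rail sits fully down on both studs of the stand, hooks to the front (horizontal distance between rail and stand_seat below 0.005 m and z of rail in the frame of stand_seat between -0.004 and 0.004 m and x of rail_front in the frame of stand_seat below -0.008 m and angle between rail's own z axis and vertical below 0.12 rad and angle between the y axis of rail and the y axis of stand, either way round below 0.05 rad), for 0.2 s.
2. a first cup hangs still by its handle from one of the hooks (all of step 1 and ((x of cup_a_eye in the frame of rail between -0.084 and -0.024 m and y of cup_a_eye in the frame of rail between 0.041 and 0.069 m and z of cup_a_eye in the frame of rail between -0.001 and 0.024 m and contact force between cup_a and rail above 0.4 N and angle between cup_a's own z axis and vertical above 0.6 rad and linear speed of cup_a below 0.05 m/s) or (x of cup_a_eye in the frame of rail between -0.084 and -0.024 m and y of cup_a_eye in the frame of rail between -0.069 and -0.041 m and z of cup_a_eye in the frame of rail between -0.001 and 0.024 m and contact force between cup_a and rail above 0.4 N and angle between cup_a's own z axis and vertical above 0.6 rad and linear speed of cup_a below 0.05 m/s) or (x of cup_b_eye in the frame of rail between -0.084 and -0.024 m and y of cup_b_eye in the frame of rail between 0.041 and 0.069 m and z of cup_b_eye in the frame of rail between -0.001 and 0.024 m and contact force between cup_b and rail above 0.4 N and angle between cup_b's own z axis and vertical above 0.6 rad and linear speed of cup_b below 0.05 m/s) or (x of cup_b_eye in the frame of rail between -0.084 and -0.024 m and y of cup_b_eye in the frame of rail between -0.069 and -0.041 m and z of cup_b_eye in the frame of rail between -0.001 and 0.024 m and contact force between cup_b and rail above 0.4 N and angle between cup_b's own z axis and vertical above 0.6 rad and linear speed of cup_b below 0.05 m/s))), for 0.2 s.
At the end, for the whole second after the job is handed in: The rail sits on the stand (within 4 mm of the post tops, 5 mm sideways, 0.05 rad, hooks to the front) and each hook carries one cup: wire through the handle (hole centre within 14 mm sideways of it, 12 to 72 mm before the face), swung down more than 0.6 rad, its weight on the rail, at rest (all of step 1 and (((x of cup_a_eye in the frame of rail between -0.084 and -0.024 m and y of cup_a_eye in the frame of rail between 0.041 and 0.069 m and z of cup_a_eye in the frame of rail between -0.001 and 0.024 m and contact force between cup_a and rail above 0.4 N and angle between cup_a's own z axis and vertical above 0.6 rad and linear speed of cup_a below 0.05 m/s) and (x of cup_b_eye in the frame of rail between -0.084 and -0.024 m and y of cup_b_eye in the frame of rail between -0.069 and -0.041 m and z of cup_b_eye in the frame of rail between -0.001 and 0.024 m and contact force between cup_b and rail above 0.4 N and angle between cup_b's own z axis and vertical above 0.6 rad and linear speed of cup_b below 0.05 m/s)) or ((x of cup_b_eye in the frame of rail between -0.084 and -0.024 m and y of cup_b_eye in the frame of rail between 0.041 and 0.069 m and z of cup_b_eye in the frame of rail between -0.001 and 0.024 m and contact force between cup_b and rail above 0.4 N and angle between cup_b's own z axis and vertical above 0.6 rad and linear speed of cup_b below 0.05 m/s) and (x of cup_a_eye in the frame of rail between -0.084 and -0.024 m and y of cup_a_eye in the frame of rail between -0.069 and -0.041 m and z of cup_a_eye in the frame of rail between -0.001 and 0.024 m and contact force between cup_a and rail above 0.4 N and angle between cup_a's own z axis and vertical above 0.6 rad and linear speed of cup_a below 0.05 m/s)))); the robot touches nothing.
It fails at once if the timer, a candle or the pumpkin is pushed more than 20 mm away or tipped over (distance of any of timer, candle_tall, candle_low, pumpkin from where it was at the start of the episode above 0.02 m or angle between any of timer, candle_tall, candle_low, pumpkin's own z axis and vertical above 0.5 rad).
It fails at once if a cup is knocked over on the worktop or dropped ((height (world z) of cup_a_mid below 0.05 m and angle between cup_a's own z axis and vertical above 0.6 rad) or (height (world z) of cup_b_mid below 0.05 m and angle between cup_b's own z axis and vertical above 0.6 rad)).
It fails at once if the rail is tipped over (angle between rail's own z axis and vertical above 0.9 rad).
It also fails if it takes over 72 s, if anything falls off the work surface, if the arm or the gripper's body presses on something with over 40 N, if the wrist force passes 120 N, or if a joint passes its speed limit or range.

## Working session

There is one attempt and no reset: what is moved stays moved. The work goes in short steps, Python scripts to look and compute and a tool call to move; the robot and the scene stay as the last step left them, time stands still between calls to the robot, and variables do not carry over. Pictures are saved under pics/ and viewed, and the job is handed in when it is done.

Besides the shell and the picture viewer there is one more tool, called after "Request:" as name(argument=value, ...) on one line, values as JSON. send_rows: Moves the arm, as the interface text tells. Its arguments: {"type":"object","properties":{"moves":{"type":"array"}},"required":["moves"]}

```bash
ls; mkdir -p pics; python3 - <<'E'
from rig import arm
import cv2
s=arm.state();print(s)
for n in ["scene","top","wrist"]:
    cv2.imwrite(f"pics/{n}0.png",arm.grab_frame(n))
    m=arm.camera_model(n);print(n,m)
    for t in ["stand_seat","stand","rail_mid","rail_front","rail","cup_a_mid","cup_a_eye","cup_a","timer","candle_tall","candle_low","pumpkin"]:
        if n=="wrist":continue
        print(n,t,[(round(d["conf"],2),[round(float(v),3) for v in d["at"]]) for d in arm.tip_of(t,n)])
print(arm.state()["time"])
E
```

```text
pics
{'time': 0.0, 'joints': array([ 1.21688303e+00,  2.21238670e-01,  1.52760296e+00,  3.36704949e-05,
        1.39468223e+00, -1.26107226e-01]), 'joint_vel': array([-0.00062061, -0.0004133 ,  0.0003106 , -0.0005269 ,  0.00053145,
        0.00044964]), 'joint_torque': array([-5.78246381e-04, -4.94623339e+01, -3.87370098e+01,  6.99940883e-02,
        5.74563432e-02, -1.12177258e-04]), 'eef_pos': array([0.140934  , 0.60827553, 0.22143379]), 'eef_rot': array([-3.13968095e+00, -2.75768898e-04,  2.91378039e+00]), 'wrist_force': array([-0.97127722, -0.25136281, -0.32066969]), 'torque': array([ 0.01205653, -0.00582239,  0.01829774]), 'grip_width': 0.9956594368996705}
scene {'K': array([[447.26674443,   0.        , 283.30620298],
       [  0.        , 447.26674443, 214.84113488],
       [  0.        ,   0.        ,   1.        ]]), 'R': array([[ 0.45791126, -0.88894323,  0.00986001],
       [-0.67113274, -0.3529441 , -0.65192891],
       [ 0.58300782,  0.29190821, -0.75821598]]), 't': array([-0.27826989,  0.40199408,  0.88319775])}
scene stand_seat []
scene stand [(0.66, [0.575, 0.256, -0.0
[... 1515 characters left out ...]

top cup_a [(0.89, [0.439, -0.307, 0.0]), (0.87, [0.446, -0.193, 0.001])]
top timer [(0.89, [0.553, -0.2, 0.004])]
top candle_tall [(0.69, [0.555, -0.306, 0.003])]
top candle_low [(0.43, [0.555, -0.408, 0.002])]
top pumpkin [(0.5, [0.439, -0.404, -0.001]), (0.49, [0.555, -0.306, 0.003])]
wrist {'K': array([[310.97027627,   0.        , 278.6731968 ],
       [  0.        , 310.97027627, 206.73639974],
       [  0.        ,   0.        ,   1.        ]]), 'R': array([[ 2.25795307e-01,  9.74174573e-01, -6.17238967e-04],
       [ 9.37641895e-01, -2.17155746e-01,  2.71424129e-01],
       [ 2.64280448e-01, -6.18650436e-02, -9.62459641e-01]]), 't': array([-0.62412995, -0.03339584,  0.39226125])}
1.35
```

View pics/scene0.png

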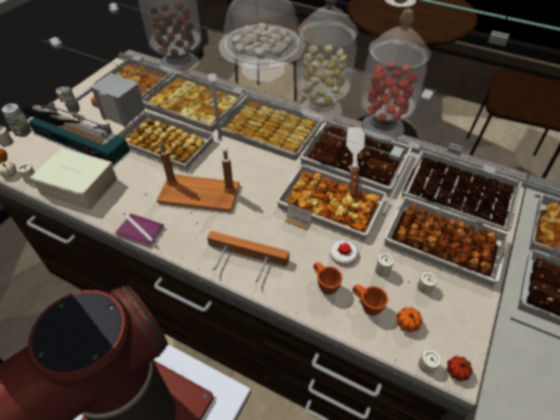

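View pics/top0.png

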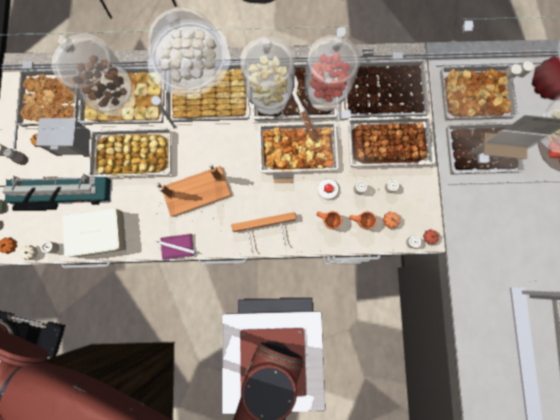

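View pics/wrist0.png

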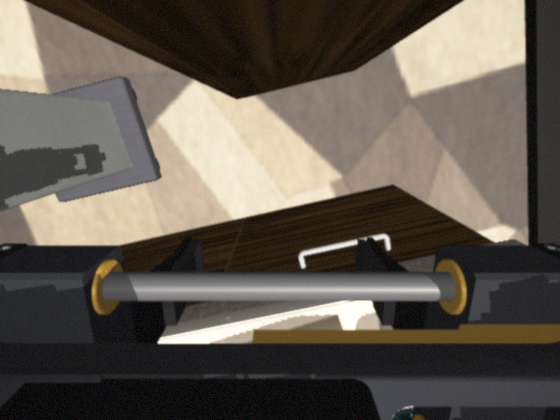

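```bash
python3 - <<'E'
import cv2,numpy as np
t=cv2.imread("pics/top0.png")
a=cv2.resize(t[155:260,150:310],None,fx=5,fy=5,interpolation=cv2.INTER_CUBIC)
cv2.imwrite("pics/t1.png",a)
b=cv2.resize(t[170:250,300:450],None,fx=5,fy=5,interpolation=cv2.INTER_CUBIC)
cv2.imwrite("pics/t2.png",b)
E
```

```text
(no output)
```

View pics/t1.png

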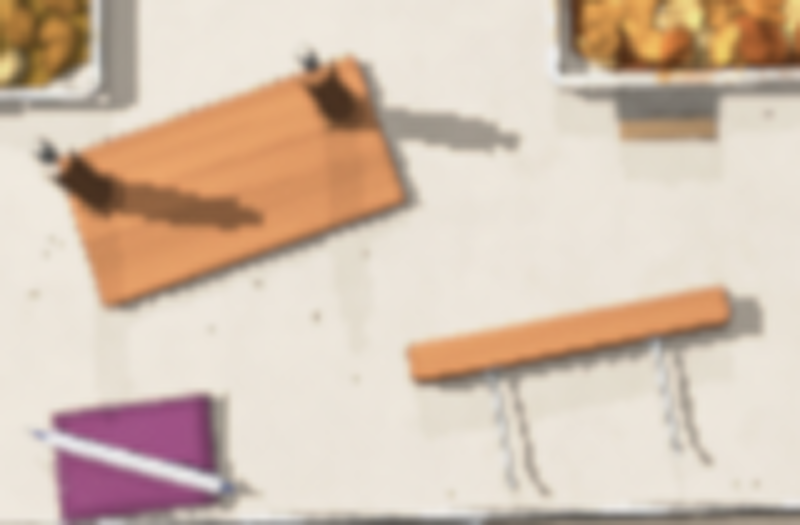

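View pics/t2.png

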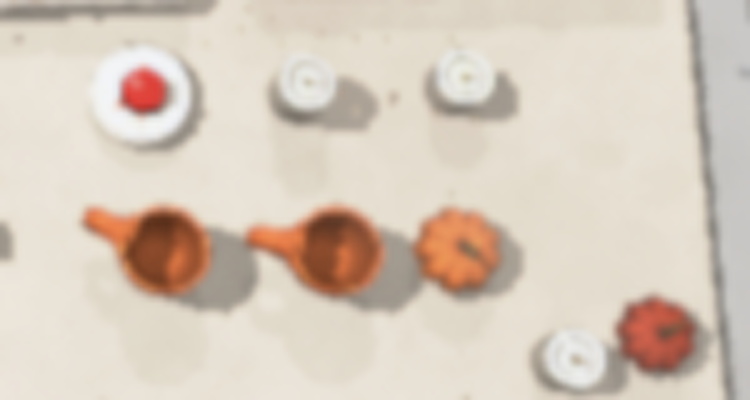

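```bash
cat > h.py <<'E'
import numpy as np
from scipy.spatial.transform import Rotation as Ro
def bp(m,uv,z):
    d=m["R"].T@np.linalg.inv(m["K"])@np.array([uv[0],uv[1],1.]); c=-m["R"].T@m["t"]
    return c+d*(z-c[2])/d[2]
def pj(m,X):
    p=m["K"]@(m["R"]@np.asarray(X,float)+m["t"]); return p[:2]/p[2]
def pose(s):
    return np.array(s["eef_pos"]),Ro.from_euler("xyz",s["eef_rot"])
def step(p0,R0,p1,R1):
    d=R0.inv().apply(np.asarray(p1)-p0)*1000; rv=(R0.inv()*R1).as_rotvec()
    return np.round(d,1),np.round(rv,3)
E
python3 - <<'E'
from rig import arm
from h import *
m=arm.camera_model("top")
c=lambda x,y,ox=150,oy=155:(ox+x/5-.4,oy+y/5-.4)
for q in [(45,148),(305,57)]: print("stud",bp(m,c(*q),.160))
for q in [(72,190),(330,105)]: print("post top?",bp(m,c(*q),.132))
b=[bp(m,c(*q),.015) for q in [(403,203),(106,304),(352,58)]];print("base",b, np.degrees(np.arctan2(*(b[0]-b[1])[:2]*[1,-1])))
r=[bp(m,c(*q),.036) for q in [(410,348),(722,290),(418,380),(730,322)]];print("rail",r,np.mean(r,0))
for a,b in [(0,1),(2,3)]:
  d=r[a]-r[b];print(np.linalg.norm(d),np.degrees(np.arctan2(-d[0],d[1])))
for e in [(120,222),(270,238)]: pass
for n,q,rim in [("a",(92,218),(165,250)),("b",(255,237),(340,252))]:
  h=bp(m,c(*q,300,170),.04);k=bp(m,c(*rim,300,170),.055);print(n,h,k,np.degrees(np.arctan2((h-k)[1],(h-k)[0])))
p,R=pose(arm.state());print(R.as_matrix().round(3))
E
```

```text
stud [0.54821783 0.32937529 0.16      ]
stud [0.60087778 0.17231039 0.16      ]
post top? [0.52784587 0.32031052 0.132     ]
post top? [0.5774703  0.16140391 0.132     ]
base [array([0.53816957, 0.13058005, 0.015     ]), array([0.47484456, 0.32878986, 0.015     ]), array([0.63988431, 0.16487332, 0.015     ])] 17.7178871815817
rail [array([0.43700227, 0.12386901, 0.036     ]), array([ 0.46985341, -0.08127021,  0.036     ]), array([0.41584346, 0.1187582 , 0.036     ]), array([ 0.44849818, -0.0858308 ,  0.036     ])] [0.44279933 0.01888155 0.036     ]
0.20775297011925875 9.098137809941168
0.20717864084043988 9.068560127292821
a [ 0.46510612 -0.15963903  0.04      ] [ 0.44059939 -0.20454012  0.055     ] 61.37457258086443
b [ 0.44966334 -0.2656233   0.04      ] [ 0.43624365 -0.31741885  0.055     ] 75.47464570902383
[[-0.974  0.226  0.   ]
 [ 0.226  0.974 -0.   ]
 [-0.    -0.    -1.   ]]
```

```bash
cat >> h.py <<'E'
def tool(yang,tilt=0,pitch=0):
    """jaws (tool y) at world angle yang (deg), pointing down; tilt: deg, rotation about tool y axis ... """
    a=np.radians(yang); y=np.array([np.cos(a),np.sin(a),0]); z=np.array([0,0,-1.]); x=np.cross(y,z)
    R=Ro.from_matrix(np.c_[x,y,z])
    return R*Ro.from_rotvec([0,np.radians(tilt),0])*Ro.from_rotvec([np.radians(pitch),0,0])
def plan(p0,R0,p1,R1,g,n=None,vmax=60,wmax=.17,fine=1):
    p0=np.array(p0,float);p1=np.array(p1,float)
    dv=(R0.inv()*R1).as_rotvec()
    if n is None: n=int(max(np.ceil(np.linalg.norm(p1-p0)*1000/vmax),np.ceil(np.linalg.norm(dv)/wmax),1))
    P,Q=p0,R0; rows=[]
    for i in range(1,n+1):
        pt=p0+(p1-p0)*i/n; Rt=R0*Ro.from_rotvec(dv*i/n)
        d,w=(Q.inv().apply(pt-P)*1000),(Q.inv()*Rt).as_rotvec()
        d=np.round(d,1 if (i==n and fine) else 0)+0; w=np.round(w,3 if (i==n and fine) else 2)+0
        P=P+Q.apply(d/1000); Q=Q*Ro.from_rotvec(w)
        rows.append([float(v) for v in d]+[float(v) for v in w]+[g])
    print(n,"rows end",P.round(4),"tgt",p1.round(4))
    for k in range(0,n,8): print("["+",".join("["+",".join(f"{v:g}" for v in r)+"]" for r in rows[k:k+8])+"]")
    return P,Q
E
python3 - <<'E'
from rig import arm
from h import *
p,R=pose(arm.state())
plan(p,R,[.443,.019,.16],tool(9.1),1,n=14)
E
```

```text
14 rows end [0.443 0.019 0.16 ] tgt [0.443 0.019 0.16 ]
[[-31,-36,4,0,0,0.08,1],[-33,-34,5,0,0,0.09,1],[-36,-30,4,0,0,0.08,1],[-39,-28,5,0,0,0.09,1],[-40,-24,4,0,0,0.08,1],[-43,-20,5,0,0,0.09,1],[-44,-17,4,0,0,0.08,1],[-46,-13,5,0,0,0.09,1]]
[[-46,-9,4,0,0,0.08,1],[-47,-5,5,0,0,0.09,1],[-48,-1,4,0,0,0.08,1],[-47,3,5,0,0,0.09,1],[-47,7,4,0,0,0.08,1],[-45.9,10.5,4.6,0,0,0.084,1]]
```

Request:
send_rows(moves=[[-31, -36, 4, 0, 0, 0.08, 1], [-33, -34, 5, 0, 0, 0.09, 1], [-36, -30, 4, 0, 0, 0.08, 1], [-39, -28, 5, 0, 0, 0.09, 1], [-40, -24, 4, 0, 0, 0.08, 1], [-43, -20, 5, 0, 0, 0.09, 1], [-44, -17, 4, 0, 0, 0.08, 1], [-46, -13, 5, 0, 0, 0.09, 1]])

```text
time: 2.35
eef_pos: [0.3144, 0.2705, 0.1868]
eef_rot: [3.14, 0.0, 2.231]
wrist_force: [0.8, -0.7, 0.1]
grip_width: 1.001
```

Request:
send_rows(moves=[[-46, -9, 4, 0, 0, 0.08, 1], [-47, -5, 5, 0, 0, 0.09, 1], [-48, -1, 4, 0, 0, 0.08, 1], [-47, 3, 5, 0, 0, 0.09, 1], [-47, 7, 4, 0, 0, 0.08, 1], [-45.9, 10.5, 4.6, 0, 0, 0.084, 1]])

```text
time: 3.1
eef_pos: [0.4438, 0.0174, 0.1602]
eef_rot: [3.14, 0.0, 1.727]
wrist_force: [0.8, -0.3, -0.3]
grip_width: 1.0
```

```bash
python3 - <<'E'
from rig import arm
from h import *
import cv2
s=arm.state();print(s["time"],s["eef_pos"],s["eef_rot"],s["joints"].round(3))
m=arm.camera_model("wrist");np.save("w1.npy",[m["R"],m["t"].reshape(3,1)@np.ones((1,3))]);
cv2.imwrite("pics/w1.png",arm.grab_frame("wrist"))
print(-m["R"].T@m["t"], m["R"][2])
for t in ["rail_mid","rail_front","rail"]: print(t,[(round(d["conf"],2),[round(float(v),3) for v in d["at"]]) for d in arm.tip_of(t,"wrist")])
E
```

```text
3.1 [0.44377455 0.01735849 0.16024466] [3.14037659e+00 2.37825752e-04 1.72674786e+00] [-0.139 -0.172  2.046  0.     1.266 -0.295]
[0.43188634 0.0902179  0.32388148] [ 0.04298272 -0.2688924  -0.96221066]
rail_mid [(0.68, [0.446, 0.02, 0.016])]
rail_front [(0.59, [0.429, 0.017, 0.017])]
rail [(0.72, [0.444, 0.022, 0.002])]
```

View pics/w1.png

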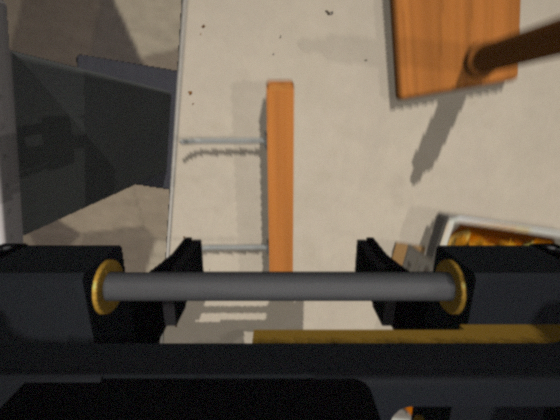

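```bash
python3 - <<'E'
from rig import arm
from h import *
import cv2
m=arm.camera_model("wrist")
im=cv2.imread("pics/w1.png");hsv=cv2.cvtColor(im,cv2.COLOR_BGR2HSV)
a=cv2.resize(im[60:280,160:320],None,fx=3.5,fy=2.7,interpolation=cv2.INTER_CUBIC);cv2.imwrite("pics/w1c.png",a)
k=cv2.inRange(hsv,(3,120,60),(20,255,255))
for r in list(range(76,100,2))+[120,160,200,230]:
    c=np.where(k[r,240:320])[0]+240
    print(r,(c.min(),c.max(),int(im[r,280,2])) if len(c) else None)
f=lambda u,v,z:bp(m,(u,v),z).round(4)
for v in (141,247): print("hook@face",f(266,v,.018),f(185,v,.018))
E
```

```text
76 None
78 None
80 None
82 (np.int64(269), np.int64(291), 163)
84 (np.int64(268), np.int64(292), 168)
86 (np.int64(267), np.int64(292), 178)
88 (np.int64(267), np.int64(292), 183)
90 (np.int64(267), np.int64(293), 184)
92 (np.int64(267), np.int64(293), 181)
94 (np.int64(267), np.int64(293), 184)
96 (np.int64(267), np.int64(293), 182)
98 (np.int64(267), np.int64(292), 179)
120 (np.int64(267), np.int64(292), 179)
160 (np.int64(267), np.int64(292), 180)
200 (np.int64(268), np.int64(292), 181)
230 (np.int64(268), np.int64(292), 180)
hook@face [0.422  0.0691 0.018 ] [0.3449 0.0569 0.018 ]
hook@face [ 0.4381 -0.0399  0.018 ] [ 0.3533 -0.0534  0.018 ]
```

View pics/w1c.png

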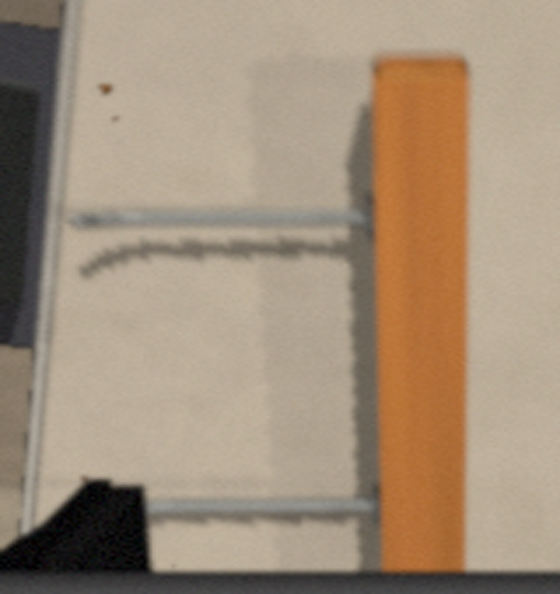

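```bash
python3 - <<'E'
from rig import arm
from h import *
m=arm.camera_model("wrist")
f=lambda u,v,z:bp(m,(u,v),z).round(4)
a=np.radians(8.8);y=np.array([-np.sin(a),np.cos(a)])
for v in (81,82,83): e=f(280,v,.036);print(e,(e[:2]-.107*y))
e1=f(280,100,.036);e2=f(280,230,.036);print(np.degrees(np.arctan2(-(e1-e2)[0],(e1-e2)[1])))
p,R=pose(arm.state());c=np.array([.4428,.018,.024-.019+.013])
plan(p,R,[.4428,.018,.004+.012],tool(8.9),1,n=4)
E
```

```text
[0.4271 0.1225 0.036 ] [0.44346948 0.01675956]
[0.4272 0.1217 0.036 ] [0.44356948 0.01595956]
[0.4274 0.1209 0.036 ] [0.44376948 0.01515956]
9.041610148228953
4 rows end [0.4428 0.018  0.016 ] tgt [0.4428 0.018  0.016 ]
[[0,0,36,0,0,0,1],[0,0,36,0,0,0,1],[0,0,36,0,0,0,1],[-0.5,-0.1,35.8,-0.001,-0.001,0.002,1]]
```

```bash
python3 - <<'E'
from rig import arm
from h import *
p,R=pose(arm.state())
plan(p,R,[.4432,.0163,.008],tool(9.0),1,n=4)
E
```

```text
4 rows end [0.4432 0.0163 0.008 ] tgt [0.4432 0.0163 0.008 ]
[[-1,0,38,0,0,0,1],[0,0,38,0,0,0,1],[-1,0,38,0,0,0,1],[-0.3,0.1,37.8,-0.001,-0.001,0,1]]
```

Request:
send_rows(moves=[[-1, 0, 38, 0, 0, 0, 1], [0, 0, 38, 0, 0, 0, 1], [0, 0, 38, 0, 0, 0, 1], [0, 0, 37.8, 0, 0, 0, 1], [0, 0, 0, 0, 0, 0, -1], [0, 0, 0, 0, 0, 0, -1], [0, 0, 0, 0, 0, 0, -1], [0, 0, 0, 0, 0, 0, -1]])

```text
time: 4.3
eef_pos: [0.4444, 0.0179, 0.0096]
eef_rot: [3.139, 0.001, 1.73]
wrist_force: [-0.4, 0.6, -0.5]
grip_width: 0.632
```

Request:
send_rows(moves=[[0, 0, 0, 0, 0, 0, -1], [0, 0, 0, 0, 0, 0, -1], [0, 0, 0, 0, 0, 0, -1], [0, 0, 0, 0, 0, 0, -1], [0, 0, 0, 0, 0, 0, -1]])

```text
time: 4.92
eef_pos: [0.4435, 0.0179, 0.0083]
eef_rot: [3.141, 0.0, 1.73]
wrist_force: [2.2, -0.7, 0.4]
grip_width: 0.276
```

```bash
python3 - <<'E'
from rig import arm
from h import *
p,R=pose(arm.state())
P,Q=plan(p,R,[.4435,.0175,.20],tool(9.1),-1,n=5)
P,Q=plan(P,Q,[.5745,.2508,.20],tool(18.5),-1,n=8)
E
```

```text
5 rows end [0.4435 0.0175 0.2   ] tgt [0.4435 0.0175 0.2   ]
[[0,0,-38,0,0,0,-1],[0,0,-39,0,0,0,-1],[0,0,-38,0,0,0,-1],[0,0,-38,0,0,0,-1],[-0.4,0.1,-38.7,0.001,0,0,-1]]
8 rows end [0.5745 0.2508 0.2   ] tgt [0.5745 0.2508 0.2   ]
[[26,21,0,0,0,-0.02,-1],[26,21,0,0,0,-0.02,-1],[25,22,0,0,0,-0.02,-1],[25,22,0,0,0,-0.02,-1],[25,23,0,0,0,-0.02,-1],[24,23,0,0,0,-0.02,-1],[23,24,0,0,0,-0.02,-1],[23.3,24.3,-0.1,0,0,-0.024,-1]]
```

Request:
send_rows(moves=[[0, 0, -38, 0, 0, 0, -1], [0, 0, -39, 0, 0, 0, -1], [0, 0, -38, 0, 0, 0, -1], [0, 0, -38, 0, 0, 0, -1], [0, 0, -39, 0, 0, 0, -1]])

```text
time: 5.55
eef_pos: [0.4418, 0.0181, 0.2001]
eef_rot: [-3.139, -0.001, 1.73]
wrist_force: [0.7, -0.9, -4.2]
grip_width: 0.271
```

Request:
send_rows(moves=[[26, 21, 0, 0, 0, -0.02, -1], [26, 21, 0, 0, 0, -0.02, -1], [25, 22, 0, 0, 0, -0.02, -1], [25, 22, 0, 0, 0, -0.02, -1], [25, 23, 0, 0, 0, -0.02, -1], [24, 23, 0, 0, 0, -0.02, -1], [23, 24, 0, 0, 0, -0.02, -1], [23.3, 24.3, 0, 0, 0, -0.024, -1]])

```text
time: 6.55
eef_pos: [0.5733, 0.2519, 0.1982]
eef_rot: [-3.138, 0.0, 1.895]
wrist_force: [0.2, 0.1, -4.0]
grip_width: 0.274
```

```bash
python3 - <<'E'
from rig import arm
from h import *
import cv2,pickle
s=arm.state();print(s["time"],s["eef_pos"],s["eef_rot"],s["wrist_force"])
m=arm.camera_model("wrist");pickle.dump((s,m),open("w2.pkl","wb"))
w=arm.grab_frame("wrist");cv2.imwrite("pics/w2.png",w)
t=arm.grab_frame("top");cv2.imwrite("pics/t2b.png",t);cv2.imwrite("pics/t2c.png",cv2.resize(t[140:240,140:260],None,fx=6,fy=6,interpolation=cv2.INTER_CUBIC))
c=arm.grab_frame("scene");cv2.imwrite("pics/s2c.png",cv2.resize(c[110:250,120:290],None,fx=4,fy=4,interpolation=cv2.INTER_CUBIC))
E
```

```text
6.55 [0.57332084 0.25186999 0.1981824 ] [-3.13781632e+00  3.81358596e-05  1.89462056e+00] [ 0.19070747  0.11863715 -4.04775821]
```

View pics/w2.png

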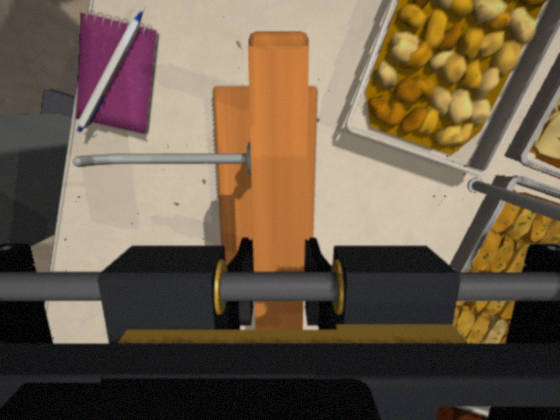

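View pics/t2c.png

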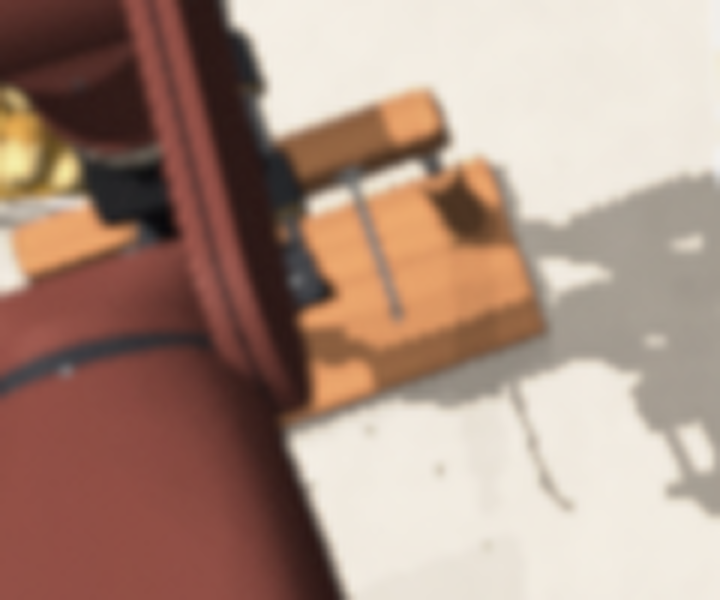

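View pics/s2c.png

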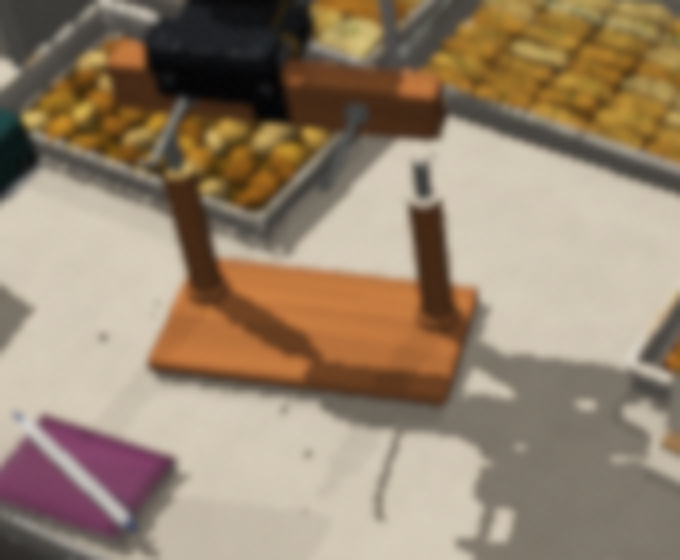

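```bash
python3 - <<'E'
from h import *
import cv2,pickle
im=cv2.imread("pics/w2.png")
a=cv2.resize(im[20:250,180:340],None,fx=4,fy=2.6,interpolation=cv2.INTER_CUBIC);cv2.imwrite("pics/w2c.png",a)
E
```

View pics/w2c.png

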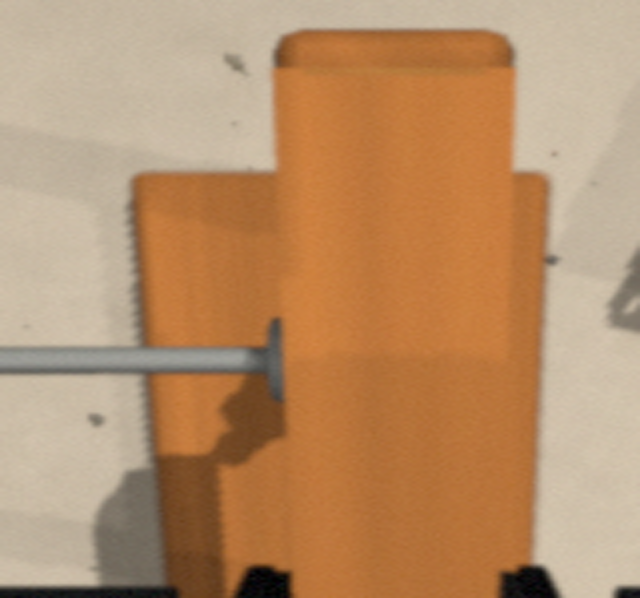

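```bash
python3 - <<'E'
from h import *
import pickle
s,m=pickle.load(open("w2.pkl","rb"))
c=lambda x,y:(180+(x+.5)/4-.5,20+(y+.5)/2.6-.5)
p,R=pose(s);zu=p[2]-.0082
ang=lambda a,b:np.degrees(np.arctan2(-(a-b)[0],(a-b)[1]))
L1,L2=[bp(m,c(*q),.015) for q in [(137,180),(166,560)]];R1,R2=[bp(m,c(*q),.015) for q in [(547,180),(533,560)]]
print("base",L1,R1,np.linalg.norm(L1-R1),ang(L1,L2),ang(R1,R2))
a1,a2=[bp(m,c(*q),zu+.036) for q in [(275,80),(290,590)]];b1,b2=[bp(m,c(*q),zu+.036) for q in [(514,80),(502,590)]]
print("rail",ang(a1,a2),ang(b1,b2),np.linalg.norm(a1-b1), (a1+b1)/2)
h=bp(m,c(280,360),zu+.018);h2=bp(m,(80,160),zu+.018)
e=bp(m,c(395,32),zu+.033);
a=np.radians(18.4);y=np.array([-np.sin(a),np.cos(a),0]);x=np.array([np.cos(a),np.sin(a),0])
print("hook",h,h2); print("rail cen from hook",h-.055*y+.012*x,"from end",e-.107*y,"tcp",p)
Bc=(L1+R1)/2; 
for an in (17.5,18.5):
  a=np.radians(an);y=np.array([-np.sin(a),np.cos(a),0]);x=np.array([np.cos(a),np.sin(a),0])
  print("stand cen",Bc-.1075*y+.0195*x, "from L", L1-.1075*y+.075*x,"from R",R1-.1075*y-.036*x)
E
```

```text
base [0.47474728 0.32842739 0.015     ] [0.5765369  0.36255076 0.015     ] 0.10735702632883462 18.333298670893942 18.98244593047651
rail 18.238915843089462 19.067548991819493 0.02375704289385102 [0.54108001 0.34649271 0.2259824 ]
hook [0.54185921 0.29949393 0.2079824 ] [0.46256563 0.27187452 0.2079824 ]
rail cen from hook [0.57060642 0.25109354 0.2079824 ] from end [0.57256838 0.25190097 0.2229824 ] tcp [0.57332084 0.25186999 0.1981824 ]
stand cen [0.57656544 0.24882827 0.015     ] from L [0.57860192 0.24845575 0.015     ] from R [0.57452896 0.24920078 0.015     ]
stand cen [0.57824465 0.24973173 0.015     ] from L [0.5799818  0.25028045 0.015     ] from R [0.5765075 0.249183  0.015    ]
```

```bash
cat > ov.py <<'E'
from h import *
import cv2
from rig import arm
def fr(x,y,an):
    a=np.radians(an);return lambda P:np.array([x+P[0]*np.cos(a)-P[1]*np.sin(a),y+P[0]*np.sin(a)+P[1]*np.cos(a),P[2]])
def box(x0,x1,y0,y1,z0,z1):
    c=[(a,b,z) for z in(z0,z1) for a,b in((x0,y0),(x1,y0),(x1,y1),(x0,y1))]
    return [(c[i],c[j]) for i,j in [(0,1),(1,2),(2,3),(3,0),(4,5),(5,6),(6,7),(7,4),(0,4),(1,5),(2,6),(3,7)]]
def cyl(x,y,r,z0,z1):
    t=np.linspace(0,2*np.pi,17);o=[]
    for z in(z0,z1): o+=[((x+r*np.cos(a),y+r*np.sin(a),z),(x+r*np.cos(b),y+r*np.sin(b),z)) for a,b in zip(t[:-1],t[1:])]
    return o
STAND=box(-.075,.036,-.1075,.1075,0,.015)+cyl(0,.085,.012,.015,.132)+cyl(0,-.085,.012,.015,.132)
STUD=cyl(0,.085,.006,.132,.155)+cyl(0,-.085,.006,.132,.155)+cyl(0,.085,.003,.155,.162)+cyl(0,-.085,.003,.155,.162)
def hook(y,z): 
    pts=[(-.012,y,z),(-.076,y,z)]+[(-.076-.0176*np.sin(t),y,z+.0176*(1-np.cos(t))) for t in np.linspace(0,1.3,6)]
    return list(zip(pts[:-1],pts[1:]))
def rail(zu): return box(-.012,.012,-.107,.107,zu,zu+.036)+hook(.055,zu+.018)+hook(-.055,zu+.018)
def draw(im,m,T,segs,col,crop,f):
    x0,x1,y0,y1=crop
    for a,b in segs:
        p=[tuple(int(v) for v in np.round(((pj(m,T(np.array(q)))-[x0,y0]+.5)*f-.5)*8)) for q in(a,b)]
        cv2.line(im,p[0],p[1],col,1,cv2.LINE_AA,3)
def overlay(src,cam,crop,f,items,out,m=None):
    x0,x1,y0,y1=crop;im=cv2.resize(cv2.imread(src)[y0:y1,x0:x1],None,fx=f,fy=f,interpolation=cv2.INTER_CUBIC)
    m=m or arm.camera_model(cam)
    for T,s,c in items: draw(im,m,T,s,c,crop,f)
    cv2.imwrite(out,im)
E
python3 - <<'E'
from ov import *
S=fr(.5765,.250,18.6)
r=cv2.imread("pics/top0.png")
cv2.imwrite("pics/sc_dummy.png",r)
overlay("pics/top0.png","top",(140,240,150,230),7,[(S,STAND,(255,0,0)),(S,STUD,(0,255,0))],"pics/o1.png")
overlay("pics/scene0.png","scene",(140,260,135,220),6,[(S,STAND,(255,0,0)),(S,STUD,(0,255,0))],"pics/o2.png")
E
```

```text
(no output)
```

View pics/o1.png

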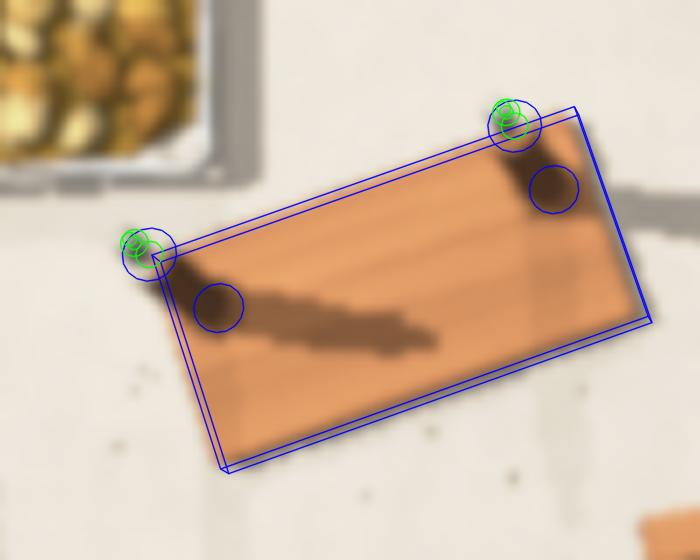

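View pics/o2.png

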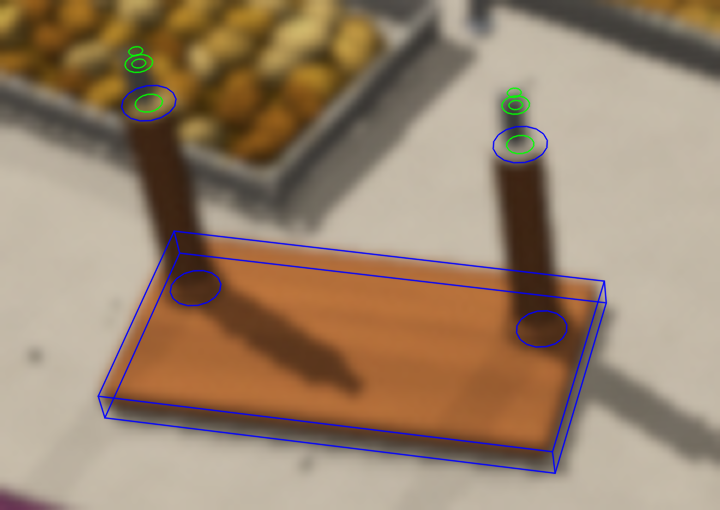

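```bash
python3 - <<'E'
from ov import *
import pickle
s,mw=pickle.load(open("w2.pkl","rb"));p=s["eef_pos"]
S=fr(.5775,.250,18.6);T=fr(p[0],p[1],18.6)
it=[(S,STAND,(255,0,0)),(S,STUD,(0,255,0)),(T,rail(p[2]-.0082),(255,255,0))]
overlay("pics/t2b.png","top",(140,240,150,230),7,it,"pics/o1.png")
cv2.imwrite("pics/s2.png",cv2.resize(cv2.imread("pics/s2c.png"),(170,140)))
overlay("pics/w2.png","wrist",(180,340,20,250),3,it,"pics/o3.png",mw)
E
```

```text
(no output)
```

View pics/o1.png

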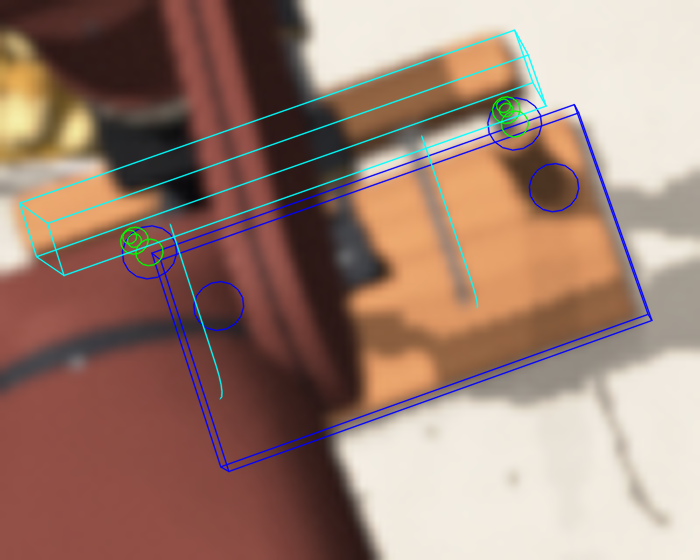

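View pics/o3.png

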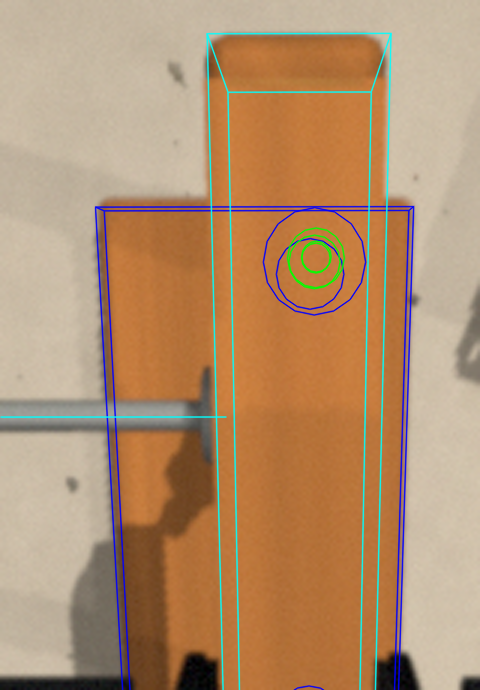

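Request:
send_rows(moves=[[0, -25, 0, 0, 0, 0, -1], [0, -25, 0, 0, 0, 0, -1], [0, 0, 0, 0, 0, 0, -1]])

```text
time: 7.08
eef_pos: [0.5242, 0.234, 0.199]
eef_rot: [-3.138, 0.0, 1.893]
wrist_force: [0.7, 0.4, -3.5]
grip_width: 0.276
```

```bash
python3 - <<'E'
from ov import *
import pickle
S_=[arm.state() for _ in range(1)]
s=S_[0];m=arm.camera_model("wrist");pickle.dump((s,m),open("w3.pkl","wb"))
cv2.imwrite("pics/w3.png",arm.grab_frame("wrist"));p=s["eef_pos"];print(p,s["eef_rot"])
S=fr(.5767,.2517,18.6);T=fr(p[0],p[1],18.6)
it=[(S,STAND,(255,0,0)),(S,STUD,(0,255,0)),(T,rail(p[2]-.0082),(255,255,0))]
overlay("pics/w3.png","wrist",(180,440,20,250),3,it,"pics/o4.png",m)
cv2.imwrite("pics/w3c.png",cv2.resize(cv2.imread("pics/w3.png")[20:250,180:440],None,fx=3,fy=3,interpolation=cv2.INTER_CUBIC))
E
```

```text
[0.52424743 0.2340286  0.19896392] [-3.13808213e+00  2.90445356e-04  1.89319300e+00]
```

View pics/o4.png

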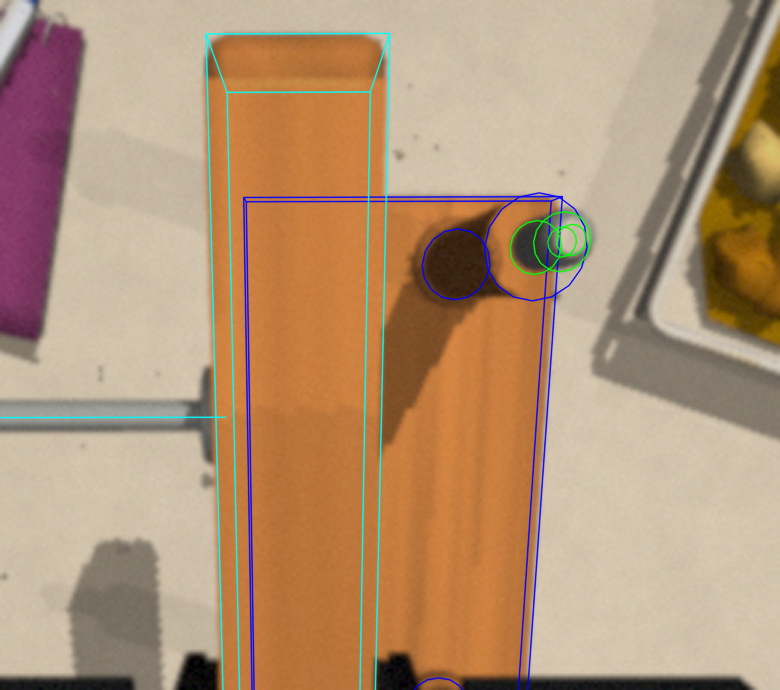

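View pics/w3c.png

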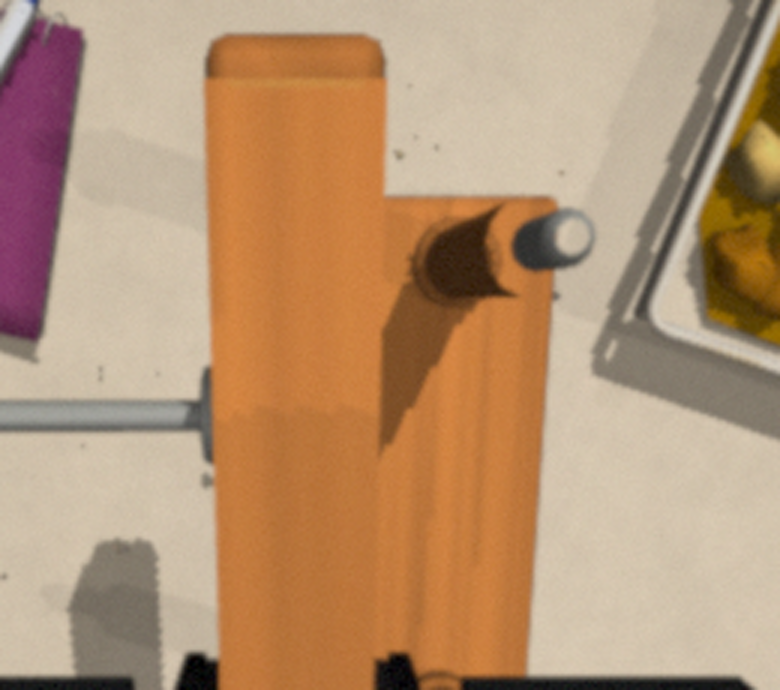

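Request:
send_rows(moves=[[0.5, 28, 0, 0, 0, 0, -1], [0, 28, 0, 0, 0, 0, -1], [0, 0, 10, 0, 0, 0, -1], [0, 0, 0, 0, 0, 0, -1], [0, 0, 0, 0, 0, 0, -1]])

```text
time: 7.75
eef_pos: [0.5789, 0.2533, 0.1897]
eef_rot: [-3.14, -0.0, 1.894]
wrist_force: [-0.7, 0.1, -3.6]
grip_width: 0.274
```

```bash
python3 - <<'E'
from ov import *
import pickle
s=arm.state();m=arm.camera_model("wrist");pickle.dump((s,m),open("w4.pkl","wb"))
cv2.imwrite("pics/w4.png",arm.grab_frame("wrist"));p=s["eef_pos"];print(p,s["eef_rot"])
cv2.imwrite("pics/s4.png",arm.grab_frame("scene"))
s2=arm.state();print(s2["eef_pos"])
S=fr(.5777,.2525,18.6);T=fr(p[0],p[1],18.5)
it=[(S,STAND,(255,0,0)),(S,STUD,(0,255,0)),(T,rail(p[2]-.0082),(255,255,0))]
overlay("pics/w4.png","wrist",(180,340,20,250),3,it,"pics/o5.png",m)
overlay("pics/s4.png","scene",(140,260,120,210),6,it,"pics/o6.png")
E
```

```text
[0.57887068 0.25332138 0.18968772] [-3.14028431e+00 -1.44322875e-05  1.89366708e+00]
[0.57932253 0.2535621  0.19043456]
```

View pics/o5.png

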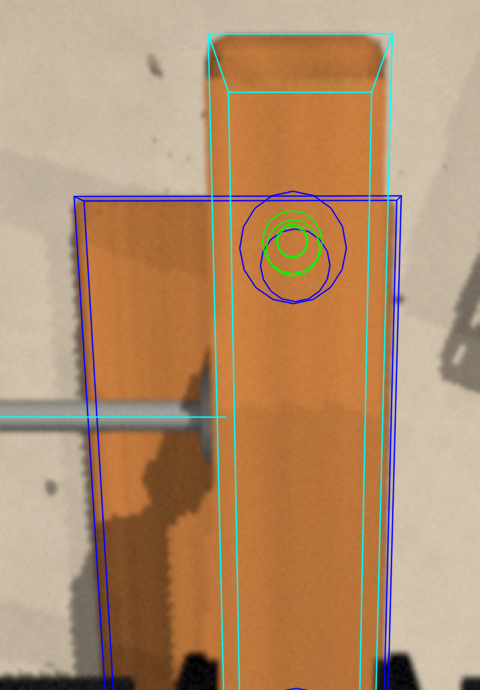

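View pics/o6.png

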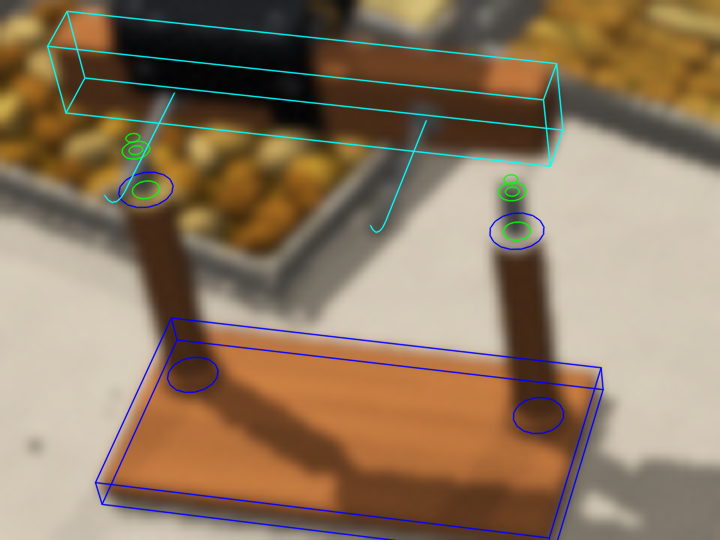

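Request:
send_rows(moves=[[0, -1, 8, 0, 0, 0, -1], [0, 0, 8, 0, 0, 0, -1], [0, 0, 6, 0, 0, 0, -1], [0, 0, 4, 0, 0, 0, -1]])

```text
time: 8.35
eef_pos: [0.5776, 0.2525, 0.1634]
eef_rot: [-3.138, 0.001, 1.894]
wrist_force: [-5.2, -3.8, -0.8]
grip_width: 0.271
```

Request:
send_rows(moves=[[0, -0.7, 3, 0, 0, 0, -1], [0, 0, 4, 0, 0, 0, -1], [0, 0, 4, 0, 0, 0, -1]])

```text
time: 8.72
eef_pos: [0.5774, 0.2524, 0.1528]
eef_rot: [-3.14, 0.001, 1.894]
wrist_force: [-4.6, -4.0, -1.0]
grip_width: 0.274
```

Request:
send_rows(moves=[[-0.5, -0.5, 4, 0, 0, 0, -1], [0, 0, 4, 0, 0, 0, -1], [0, 0, 3, 0, 0, 0, -1], [0, 0, 2, 0, 0, 0, -1]])

```text
time: 9.22
eef_pos: [0.5774, 0.2523, 0.1402]
eef_rot: [-3.141, 0.0, 1.894]
wrist_force: [-7.5, -5.1, 9.2]
grip_width: 0.273
```

Request:
send_rows(moves=[[0, -0.5, 1.5, 0, 0, 0, -1], [0, 0, 0, 0, 0, 0, -1], [0, 0, 0, 0, 0, 0, -1]])

```text
time: 9.6
eef_pos: [0.5774, 0.2523, 0.1402]
eef_rot: [3.141, 0.0, 1.894]
wrist_force: [-7.1, -4.2, 5.7]
grip_width: 0.273
```

Request:
send_rows(moves=[[0, 0, 0, 0, 0, 0, 1], [0, 0, 0, 0, 0, 0, 1], [0, 0, 0, 0, 0, 0, 1], [0, 0, -20, 0, 0, 0, 1], [0, 0, -40, 0, 0, 0, 1], [0, 0, -50, 0, 0, 0, 1]])

```text
time: 10.35
eef_pos: [0.5768, 0.2523, 0.2502]
eef_rot: [-3.141, -0.0, 1.894]
wrist_force: [0.3, -0.2, 0.5]
grip_width: 0.87
```

```bash
python3 - <<'E'
from ov import *
s=arm.state();p=s["eef_pos"];print(s["time"],p)
cv2.imwrite("pics/s5.png",arm.grab_frame("scene"))
S=fr(.5774,.2523,18.5)
overlay("pics/s5.png","scene",(140,260,120,210),6,[(S,rail(.132),(255,255,0))],"pics/o7.png")
for t in ["rail_mid","rail_front","rail"]: print(t,[(round(d["conf"],2),[round(float(v),3) for v in d["at"]]) for d in arm.tip_of(t,"scene")])
p,R=pose(arm.state())
# hover above cups, jaws along -30deg
P,Q=plan(p,R,[.44,-.12,.24],tool(-29),1,n=10)
E
```

```text
10.35 [0.5768039  0.25226356 0.25015403]
rail_mid [(0.77, [0.58, 0.252, 0.153])]
rail_front [(0.63, [0.564, 0.248, 0.151])]
rail [(0.77, [0.574, 0.256, 0.131])]
10 rows end [ 0.44 -0.12  0.24] tgt [ 0.44 -0.12  0.24]
[[-31,-25,1,0,0,0.08,1],[-33,-22,1,0,0,0.09,1],[-35,-20,1,0,0,0.08,1],[-36,-16,1,0,0,0.08,1],[-37,-14,1,0,0,0.08,1],[-38,-11,1,0,0,0.09,1],[-40,-7,1,0,0,0.08,1],[-39,-4,2,0,0,0.08,1]]
[[-40,0,1,0,0,0.09,1],[-39.5,2.6,0.7,0.004,-0.004,0.079,1]]
```

View pics/o7.png

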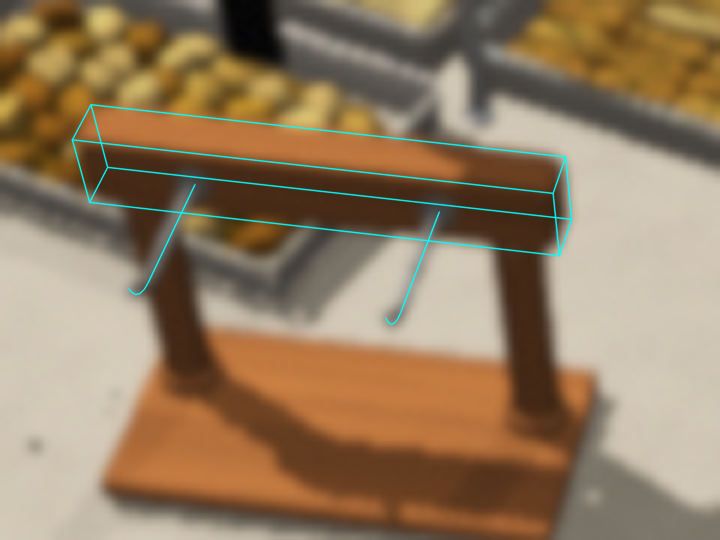

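```bash
python3 - <<'E'
from ov import *
p,R=pose(arm.state())
P,Q=plan(p,R,[.43,-.26,.22],tool(-29),1,n=12)
E
```

```text
12 rows end [ 0.43 -0.26  0.22] tgt [ 0.43 -0.26  0.22]
[[-37,-25,3,0,0,0.07,1],[-38,-23,2,0,0,0.07,1],[-40,-20,3,0,0,0.07,1],[-41,-17,2,0,0,0.07,1],[-42,-14,3,0,0,0.07,1],[-43,-12,2,0,0,0.06,1],[-44,-8,3,0,0,0.07,1],[-44,-6,2,0,0,0.07,1]]
[[-44,-2,3,0,0,0.07,1],[-45,0,2,0,0,0.07,1],[-44,4,3,0,0,0.07,1],[-44,7,2.4,0.004,-0.004,0.069,1]]
```

Request:
send_rows(moves=[[-37, -25, 3, 0, 0, 0.07, 1], [-38, -23, 2, 0, 0, 0.07, 1], [-40, -20, 3, 0, 0, 0.07, 1], [-41, -17, 2, 0, 0, 0.07, 1], [-42, -14, 3, 0, 0, 0.07, 1], [-43, -12, 2, 0, 0, 0.06, 1], [-44, -8, 3, 0, 0, 0.07, 1], [-44, -6, 2, 0, 0, 0.07, 1]])

```text
time: 11.55
eef_pos: [0.4767, -0.0908, 0.2276]
eef_rot: [-3.14, -0.0, 1.342]
wrist_force: [0.3, 0.3, -0.3]
grip_width: 1.001
```

Request:
send_rows(moves=[[-44, -2, 3, 0, 0, 0.07, 1], [-45, 0, 2, 0, 0, 0.07, 1], [-44, 4, 3, 0, 0, 0.07, 1], [-44, 7, 2.4, 0, 0, 0.07, 1], [0, 0, 0, 0, 0, 0, 1]])

```text
time: 12.18
eef_pos: [0.427, -0.2624, 0.2171]
eef_rot: [-3.139, 0.0, 1.059]
wrist_force: [0.1, -0.1, -0.4]
grip_width: 1.005
```

```bash
python3 - <<'E'
from ov import *
import pickle
s=arm.state();m=arm.camera_model("wrist");pickle.dump((s,m),open("w6.pkl","wb"));print(s["time"],s["eef_pos"],s["eef_rot"],s["joints"].round(2))
cv2.imwrite("pics/w6.png",arm.grab_frame("wrist"))
for t in ["cup_a_mid","cup_a_eye"]: print(t,[(round(d["conf"],2),[round(float(v),3) for v in d["at"]]) for d in arm.tip_of(t,"wrist")])
E
```

```text
12.175 [ 0.426967   -0.26242149  0.21705778] [-3.13937819e+00  1.54215930e-04  1.05943702e+00] [-0.71 -0.07  1.85 -0.    1.37 -0.2 ]
cup_a_mid [(0.72, [0.448, -0.191, -0.002]), (0.63, [0.438, -0.209, 0.03])]
cup_a_eye []
```

View pics/w6.png

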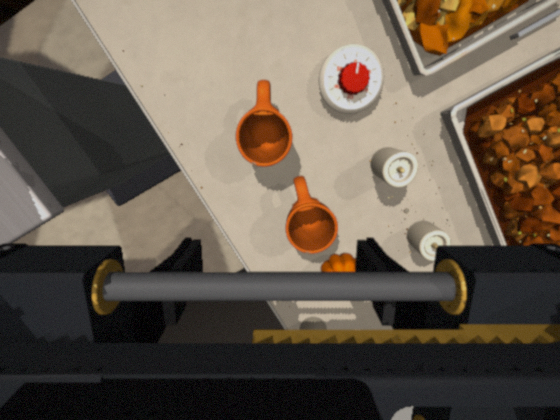

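```bash
cat > fit.py <<'E'
from ov import *
from scipy.optimize import minimize
def cupmask(m,x,y,th,shape):
    M=np.zeros(shape,np.uint8);a=np.radians(th);t=np.linspace(0,2*np.pi,40)
    P=[(x+r*np.cos(b),y+r*np.sin(b),z) for r,z in((.0285,.055),(.0265,.028),(.0205,0.)) for b in t]
    h=cv2.convexHull(np.array([pj(m,q) for q in P]).astype(np.float32));cv2.fillConvexPoly(M,np.round(h*16).astype(np.int32),255,0,4)
    hd=np.array([np.cos(a),np.sin(a)]);n=np.array([-hd[1],hd[0]])
    # handle: from r=.024 (half width .016->.007) to .058 z 0.02..0.050
    Q=[]
    for r,w,z in((.026,.013,.05),(.034,.008,.050),(.055,.007,.048),(.058,.005,.046),(.058,.005,.03),(.05,.007,.022),(.03,.008,.02)):
        for sg in(-1,1):
            q=np.array([x,y])+hd*r+n*w*sg;Q.append(pj(m,(q[0],q[1],z)))
    h=cv2.convexHull(np.array(Q).astype(np.float32));cv2.fillConvexPoly(M,np.round(h*16).astype(np.int32),255,0,4)
    return M
def fitcup(im,m,x,y,th):
    hsv=cv2.cvtColor(im,cv2.COLOR_BGR2HSV);k=cv2.inRange(hsv,(0,150,50),(16,255,255))
    c=pj(m,(x,y,.03));G=np.zeros_like(k);cv2.circle(G,(int(c[0]),int(c[1])),75,255,-1);
    n,l,st,ce=cv2.connectedComponentsWithStats(k&G);i=1+np.argmax(st[1:,4]);k=((l==i)*255).astype(np.uint8)
    k=cv2.morphologyEx(k,cv2.MORPH_CLOSE,np.ones((9,9)))
    kf=cv2.GaussianBlur(k,(0,0),1.5).astype(float)
    def cost(v): return np.mean((cv2.GaussianBlur(cupmask(m,x+v[0]/1000,y+v[1]/1000,th+v[2]*3,k.shape),(0,0),1.5).astype(float)-kf)**2)
    b=min((minimize(cost,[0,0,d],method="Nelder-Mead",options=dict(initial_simplex=np.array([[0,0,d],[6,0,d],[0,6,d],[0,0,d+4]]),maxiter=150)) for d in(-3,0,3)),key=lambda r:r.fun)
    v=b.x;return x+v[0]/1000,y+v[1]/1000,th+3*v[2],b.fun,cupmask(m,x+v[0]/1000,y+v[1]/1000,th+v[2]*3,k.shape)
E
python3 - <<'E'
from fit import *
import pickle
s,m=pickle.load(open("w6.pkl","rb"));im=cv2.imread("pics/w6.png");o=im.copy()
for q in[(.438,-.208,61),(.437,-.312,75)]:
    x,y,th,c,M=fitcup(im,m,*q);print(x,y,th,c)
    cv2.drawContours(o,cv2.findContours(M,0,2)[0],-1,(255,255,0),1)
cv2.imwrite("pics/o8.png",cv2.resize(o[50:290,180:420],None,fx=2.5,fy=2.5))
E
```

```text
0.4399654925336586 -0.20721337585009178 60.623505936605305 28.55875
0.43690946576546164 -0.31918340472592893 76.4163140458065 17.17014455782313
```

View pics/o8.png

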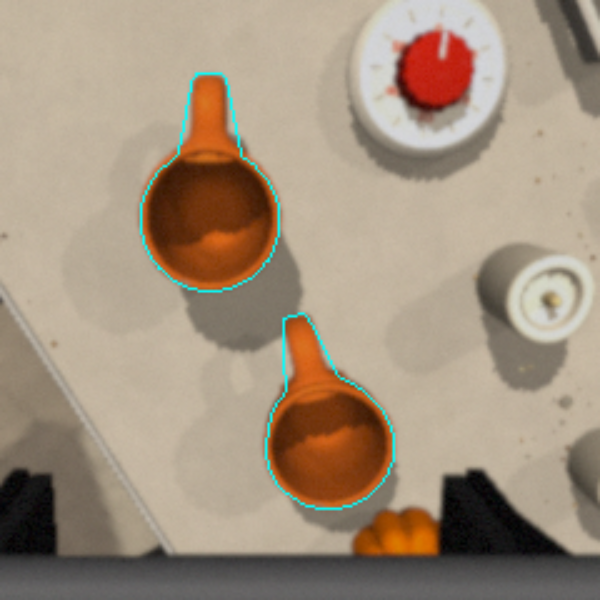

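```bash
cat >> h.py <<'E'
def gpose(cx,cy,gz,handle,tilt,pitch=0):
    """tool pose gripping at point (cx,cy,gz)"""
    R=tool(handle-90,tilt,pitch); return np.array([cx,cy,gz])+R.apply([0,0,.019]),R
E
python3 - <<'E'
from ov import *
p,R=pose(arm.state())
P1,R1=gpose(.440,-.2072,.034,60.6,-20)
pre=P1-R1.apply([0,0,.085])
P,Q=plan(p,R,pre,R1,1,n=4)
P,Q=plan(P,Q,P1,R1,1,n=4)
E
```

```text
4 rows end [ 0.4511 -0.1875  0.096 ] tgt [ 0.4511 -0.1875  0.096 ]
[[19,-4,30,0,-0.09,0,1],[21,-3,29,0,-0.08,0,1],[23,-4,27,0,-0.09,0.01,1],[25.8,-4.1,24.5,0,-0.09,-0.003,1]]
4 rows end [ 0.4368 -0.2128  0.0162] tgt [ 0.4368 -0.2129  0.0161]
[[0,0,21,0,0,0,1],[0,0,22,0,0,0,1],[0,0,21,0,0,0,1],[0,0,21,0,0,0,1]]
```

Request:
send_rows(moves=[[19, -4, 30, 0, -0.09, 0, 1], [21, -3, 29, 0, -0.08, 0, 1], [23, -4, 27, 0, -0.09, 0.01, 1], [25.8, -4.1, 24.5, 0, -0.09, 0, 1], [0, 0, 0, 0, 0, 0, 1]])

```text
time: 12.95
eef_pos: [0.45, -0.1843, 0.0933]
eef_rot: [-3.136, 0.351, 1.063]
wrist_force: [-0.1, 0.0, -0.9]
grip_width: 1.001
```

```bash
python3 - <<'E'
from fit import *
import pickle
s=arm.state();m=arm.camera_model("wrist");print(s["time"],s["eef_pos"],s["eef_rot"],s["joints"].round(2))
im=arm.grab_frame("wrist");cv2.imwrite("pics/w7.png",im)
p,R=pose(s)
P1,R1=gpose(.440,-.2072,.034,60.6,-20)
P,Q=plan(p,R,P1,R1,1,n=4)
E
```

```text
12.95 [ 0.44995711 -0.18429296  0.09330751] [-3.13596854  0.35088891  1.06250641] [-0.31  0.12  1.94 -0.37  1.18  0.36]
4 rows end [ 0.4368 -0.2128  0.0162] tgt [ 0.4368 -0.2129  0.0161]
[[-1,1,21,0,0,0,1],[0,0,21,0,0,0,1],[-1,1,20,0,0,0,1],[-0.9,0.9,21.2,-0.004,0.002,0.005,1]]
```

View pics/w7.png

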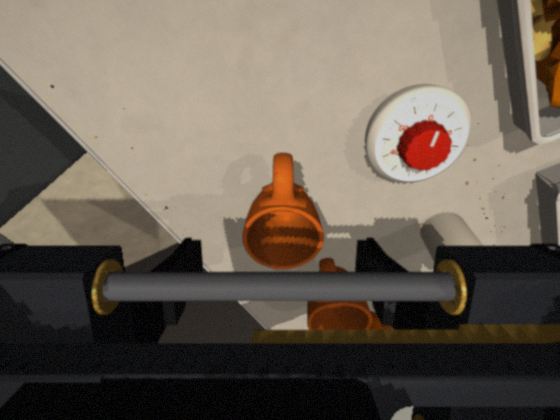

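Request:
send_rows(moves=[[-1, 1, 21, 0, 0, 0, 1], [0, 0, 21, 0, 0, 0, 1], [-1, 1, 20, 0, 0, 0, 1], [-0.9, 0.9, 21.2, 0, 0, 0, 1], [0, 0, 0, 0, 0, 0, -1], [0, 0, 0, 0, 0, 0, -1], [0, 0, 0, 0, 0, 0, -1], [0, 0, 0, 0, 0, 0, -1]])

```text
time: 14.0
eef_pos: [0.4392, -0.2173, 0.0203]
eef_rot: [3.138, 0.35, 1.053]
wrist_force: [-1.0, 0.4, 0.6]
grip_width: 0.63
```

Request:
send_rows(moves=[[0, 0, 0, 0, 0, 0, -1], [0, 0, 0, 0, 0, 0, -1]])

```text
time: 14.25
eef_pos: [0.4391, -0.2173, 0.0202]
eef_rot: [3.139, 0.35, 1.053]
wrist_force: [-1.5, 1.0, 6.1]
grip_width: 0.629
```

```bash
python3 - <<'E'
import numpy as np
t=np.linspace(0,2*np.arctan2(13,17),40);Rr=13/(1-np.cos(t[-1]))
W=np.r_[np.c_[np.linspace(-12,-76,120),np.zeros(120)],np.c_[-76-Rr*np.sin(t),Rr*(1-np.cos(t))]]
W[:,0]=W[:,0]
def sd(p,hx,z0,z1,r):
    q=np.abs(p-[0,(z0+z1)/2])-[hx-r,(z1-z0)/2-r]
    return np.linalg.norm(np.maximum(q,0),axis=1)+np.minimum(q.max(1),0)-r
for r in (0.1,4,6.9):
  for ph in (0,8,12,16):
    a=np.radians(ph);# hole axis toward -x raised
    out=[]
    for x in np.arange(-100,-60,2.):
        best=(-9,0)
        for z in np.arange(-8,20,.5):
            d=W-[x,z]; loc=np.c_[d[:,0]*np.cos(a)-d[:,1]*np.sin(a)*1, d[:,0]*np.sin(a)+d[:,1]*np.cos(a)]
            c=min(sd(loc,7,8.5,19.5,r).min(),sd(loc,7,-19.5,-8.5,r).min())-2.5
            if c>best[0]: best=(c,z)
        out.append((x,best[1],round(best[0],1)))
    b=min(out,key=lambda o:o[2]);print(r,ph,"worst",b,[(o[0],o[1],o[2]) for o in out if -98<o[0]<-66 and r==4])
E
python3 - <<'E'
from rig import arm
from h import *
p,R=pose(arm.state());print(p,R.as_matrix().round(3)); print("G",p-R.apply([0,0,.019]), "jaw offs",R.inv().apply(np.array([.440,-.2072,.034])-p))
E
```

```text
0.1 0 worst (np.float64(-86.0), np.float64(6.5), np.float64(-0.5)) []
0.1 8 worst (np.float64(-86.0), np.float64(6.5), np.float64(0.7)) []
0.1 12 worst (np.float64(-90.0), np.float64(7.5), np.float64(1.2)) []
0.1 16 worst (np.float64(-88.0), np.float64(7.0), np.float64(1.6)) []
4 0 worst (np.float64(-88.0), np.float64(7.0), np.float64(0.3)) [(np.float64(-96.0), np.float64(9.5), np.float64(2.5)), (np.float64(-94.0), np.float64(9.0), np.float64(1.8)), (np.float64(-92.0), np.float64(8.5), np.float64(1.1)), (np.float64(-90.0), np.float64(8.0), np.float64(0.6)), (np.float64(-88.0), np.float64(7.0), np.float64(0.3)), (np.float64(-86.0), np.float64(6.5), np.float64(0.5)), (np.float64(-84.0), np.float64(5.5), np.float64(1.0)), (np.float64(-82.0), np.float64(4.0), np.float64(2.2)), (np.float64(-80.0), np.float64(2.5), np.float64(3.5)), (np.float64(-78.0), np.float64(1.0), np.float64(4.6)), (np.float64(-76.0), np.float64(0.5), np.float64(5.5)), (np.float64(-74.0), np.float64(0.0), np.float64(5.9)), (np.float64(-72.0), np.float64(0.0), np.float64(6.0)), (np.float64(-70.0), np.float64(0.0), np.f
[... 2521 characters left out ...]
9)), (np.float64(-74.0), np.float64(0.0), np.float64(4.7)), (np.float64(-72.0), np.float64(0.0), np.float64(4.7)), (np.float64(-70.0), np.float64(0.0), np.float64(4.7)), (np.float64(-68.0), np.float64(0.0), np.float64(4.7))]
6.9 0 worst (np.float64(-88.0), np.float64(7.0), np.float64(1.2)) []
6.9 8 worst (np.float64(-90.0), np.float64(8.5), np.float64(2.2)) []
6.9 12 worst (np.float64(-90.0), np.float64(8.5), np.float64(2.6)) []
6.9 16 worst (np.float64(-90.0), np.float64(8.5), np.float64(3.0)) []
[ 0.43909677 -0.21733566  0.02016311] [[ 0.465  0.87  -0.167]
 [ 0.816 -0.494 -0.3  ]
 [-0.343  0.003 -0.939]]
G [ 0.44227489 -0.21164271  0.0380094 ] jaw offs [ 0.00394515 -0.00418305 -0.01618471]
```

```bash
python3 - <<'E'
from rig import arm
from h import *
p,R=pose(arm.state())
plan(p,R,p+[0,0,.08],R,-1,n=3)
E
```

```text
3 rows end [ 0.4391 -0.2174  0.1001] tgt [ 0.4391 -0.2173  0.1002]
[[-9,0,-25,0,0,0,-1],[-9,0,-25,0,0,0,-1],[-9.5,0.2,-25.1,0,0,0,-1]]
```

Request:
send_rows(moves=[[-9, 0, -25, 0, 0, 0, -1], [-9, 0, -25, 0, 0, 0, -1], [-9.5, 0.2, -25.1, 0, 0, 0, -1], [0, 0, 0, 0, 0, 0, -1]])

```text
time: 14.75
eef_pos: [0.4405, -0.2179, 0.1013]
eef_rot: [3.134, 0.349, 1.052]
wrist_force: [-0.1, -0.4, -2.1]
grip_width: 0.63
```

```bash
python3 - <<'E'
from fit import *
import pickle
s=arm.state();m=arm.camera_model("wrist");pickle.dump((s,m),open("w8.pkl","wb"));print(s["time"],s["eef_pos"],s["eef_rot"])
im=arm.grab_frame("wrist");cv2.imwrite("pics/w8.png",im)
for t in ["cup_a_mid","cup_a_eye","cup_a"]: print(t,[(round(d["conf"],2),[round(float(v),3) for v in d["at"]]) for d in arm.tip_of(t,"wrist")])
im=arm.grab_frame("scene");cv2.imwrite("pics/s8.png",im);cv2.imwrite("pics/s8c.png",cv2.resize(im[220:340,280:440],None,fx=5,fy=5,interpolation=cv2.INTER_CUBIC))
for t in ["cup_a_mid","cup_a_eye","cup_a"]: print(t,[(round(d["conf"],2),[round(float(v),3) for v in d["at"]]) for d in arm.tip_of(t,"scene")])
E
```

```text
14.75 [ 0.44049184 -0.21788494  0.10127224] [3.13432529 0.34923174 1.05188525]
cup_a_mid [(0.95, [0.444, -0.208, 0.112])]
cup_a_eye [(0.84, [0.461, -0.172, 0.116])]
cup_a [(0.63, [0.452, -0.195, 0.081]), (0.49, [0.438, -0.302, 0.003])]
cup_a_mid [(0.76, [0.442, -0.203, 0.109]), (0.7, [0.576, 0.257, -0.002])]
cup_a_eye [(0.65, [0.459, -0.175, 0.109])]
cup_a [(0.71, [0.443, -0.304, 0.002]), (0.57, [0.451, -0.192, 0.075])]
```

View pics/w8.png

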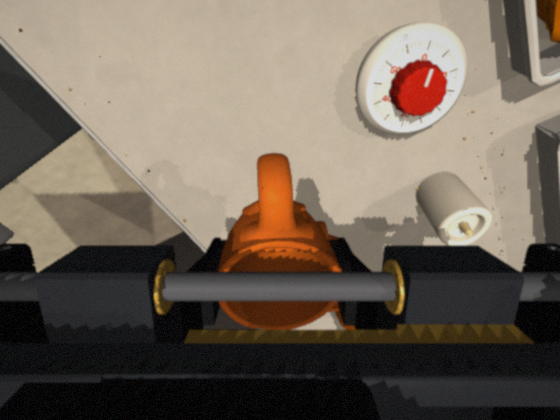

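View pics/s8c.png

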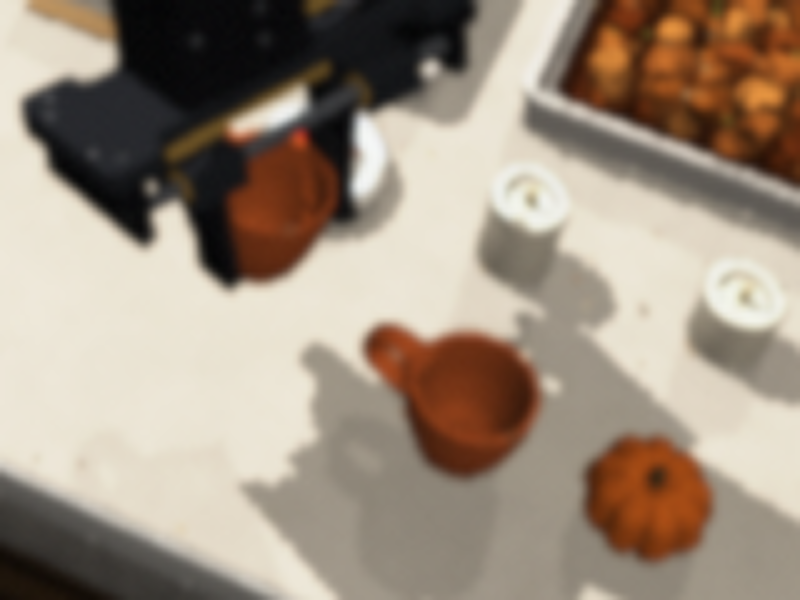

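```bash
cat > fit2.py <<'E'
from fit import *
import pickle
def sil(m,Tt,v,shape,rowmax):
    """v: tool-frame-ish cup params: offset along tool x(mm), tool y(mm), height of underside rel TCP along world z (mm), yaw(deg) , roll about jaws(deg)"""
    p,R=Tt; hd=R.apply([1,0,0]);hd[2]=0;hd/=np.linalg.norm(hd); th=np.arctan2(hd[1],hd[0])
    B=Ro.from_euler("z",th+np.pi/2)  # cup frame: -y = hd
    jaw=-(B.apply([1,0,0])) 
    C=B*Ro.from_euler("z",np.radians(v[3]))
    C=Ro.from_rotvec(B.apply([1,0,0])*np.radians(v[4]))*C
    G=p-R.apply([0,0,.019])
    axis_pt=G+R.apply([0,v[1]/1000,0])+hd*v[0]/1000
    # axis pt at cup height h
    h=v[2]/1000
    O=axis_pt-C.apply([0,0,h])
    t=np.linspace(0,2*np.pi,40)
    M=np.zeros(shape,np.uint8)
    def hull(P):
        hh=cv2.convexHull(np.array([pj(m,O+C.apply(q)) for q in P]).astype(np.float32));cv2.fillConvexPoly(M,np.round(hh*16).astype(np.int32),255,0,4)
    hull([(r*np.cos(b),r*np.sin(b),z) for r,z in((.0285,.055),(.0265,.028),(.0205,0.)) for b in t])
    # handle as outer arch in y-z plane
    pts=[(.024,.050),(.034,.053),(.046,.053),(.054,.048),(.058,.040),(.057,.030),(.050,.022),(.038,.018),(.024,.016)]
    for (y0,z0),(y1,z1) in zip(pts[:-1],pts[1:]):
        w0=.015 if y0<.025 else .007; w1=.015 if y1<.025 else .007
        Q=[(s*w,-y,z) for s in(-1,1) for y,z,w in((y0,z0,w0),(y1,z1,w1),(y0*.85,z0*.6+.4*.036,w0),(y1*.85,z1*.6+.4*.036,w1))]
        hull(Q)
    M[rowmax:]=0
    return M,O,C
def fitheld(im,m,Tt,v0,rowmax,free,sx):
    hsv=cv2.cvtColor(im,cv2.COLOR_BGR2HSV);k=cv2.inRange(hsv,(0,150,50),(16,255,255));k[rowmax:]=0
    n,l,st,ce=cv2.connectedComponentsWithStats(k);c=[i for i in range(1,n) if 200<ce[i][0]<350];i=max(c,key=lambda i:st[i,4]);k=((l==i)*255).astype(np.uint8)
    k=cv2.morphologyEx(k,cv2.MORPH_CLOSE,np.ones((5,5)));kf=cv2.GaussianBlur(k,(0,0),1.5).astype(float)
    def full(u): v=np.array(v0,float);v[free]=v[free]+np.array(u)*np.array(sx);return v
    f=lambda u:np.mean((cv2.GaussianBlur(sil(m,Tt,full(u),k.shape,rowmax)[0],(0,0),1.5).astype(float)-kf)**2)
    b=minimize(f,np.zeros(len(free)),method="Nelder-Mead",options=dict(initial_simplex=np.vstack([np.zeros(len(free)),np.eye(len(free))*2]),maxiter=250))
    return full(b.x),b.fun,k
E
python3 - <<'E'
from fit2 import *
s,m=pickle.load(open("w8.pkl","rb"));im=cv2.imread("pics/w8.png");Tt=pose(s)
for free,sx in(([0,1,3],[2,2,3]),([0,1,2,3],[2,2,2,3]),([0,1,2,3,4],[2,2,2,3,2])):
    v,c,k=fitheld(im,m,Tt,[4,0,38,0,0],238,free,sx);print(v.round(1),round(c,1))
    M,O,C=sil(m,Tt,v,k.shape,238);print(O.round(4),(O+C.apply([0,-.037,.036])).round(4))
o=im.copy();cv2.drawContours(o,cv2.findContours(M,0,2)[0],-1,(255,255,0),1);cv2.drawContours(o,cv2.findContours(k,0,2)[0],-1,(0,255,0),1)
cv2.imwrite("pics/o9.png",cv2.resize(o[140:250,180:380],None,fx=4,fy=4))
E
```

```text
[ 1.4 -0.7 38.   1.2  0. ] 96.1
[ 0.4437 -0.2106  0.0811] [ 0.4614 -0.1781  0.1171]
[ 1.5 -1.1 37.9  0.7  0. ] 95.9
[ 0.4434 -0.2103  0.0813] [ 0.4613 -0.178   0.1173]
[-2.1 -1.  44.1  1.   2. ] 79.6
[ 0.4409 -0.2148  0.075 ] [ 0.4593 -0.1813  0.1097]
```

View pics/o9.png

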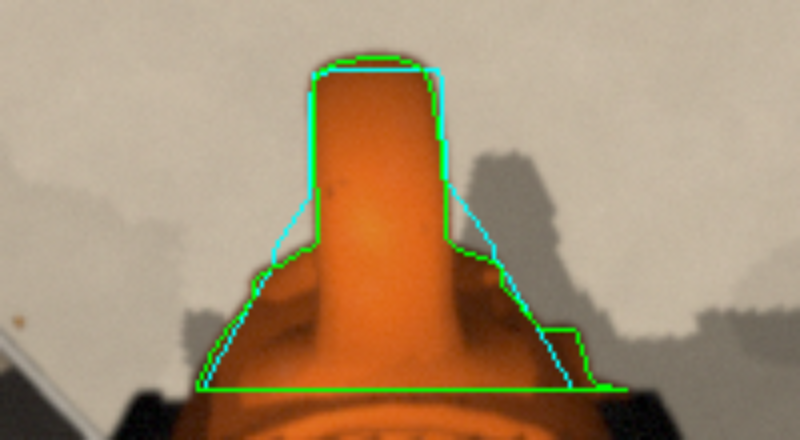

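```bash
cat > place.py <<'E'
from h import *
RX,RY,RYAW=.5774,.2523,18.5
RR=Ro.from_euler("z",RYAW,degrees=True);RO=np.array([RX,RY,.132])
WZ=.018
def toolcup(p,R,v):
    hd=R.apply([1,0,0]);hd[2]=0;hd/=np.linalg.norm(hd);th=np.arctan2(hd[1],hd[0])
    B=Ro.from_euler("z",th+np.pi/2);C=B*Ro.from_euler("z",np.radians(v[3]))
    G=p-R.apply([0,0,.019]);O=G+R.apply([0,v[1]/1000,0])+hd*v[0]/1000-np.array([0,0,v[2]/1000])
    # tool -> cup
    return R.inv().apply(O-p),R.inv()*C
EYE=np.array([0,-.037,.036])
def target(tc,ex,ey,ez,pitch=0,roll=0):
    """eye in rail frame mm (ez relative to wire)"""
    to,tr=tc
    C=RR*Ro.from_euler("x",roll,degrees=True)*Ro.from_euler("y",pitch,degrees=True)*Ro.from_euler("z",180,degrees=True)
    E=RO+RR.apply([ex/1000,ey/1000,WZ+ez/1000]);O=E-C.apply(EYE)
    R=C*tr.inv();p=O-R.apply(to)
    return p,R
def clear(p,R):
    X,Y=np.meshgrid(np.linspace(-.0375,.0375,11),np.linspace(-.095,.095,39))
    P=p+R.apply(np.c_[X.ravel(),Y.ravel(),np.full(X.size,-.070)]);L=RR.inv().apply(P-RO)
    k=(abs(L[:,0])<.017)&(abs(L[:,1])<.112)
    return (L[k,2].min()-.036)*1000 if k.any() else None, L[:,2].min()*1000
E
python3 - <<'E'
from place import *
import pickle
s,m=pickle.load(open("w8.pkl","rb"));p,R=pose(s);tc=toolcup(p,R,[2,-.5,38,1,0]);pickle.dump(tc,open("tcA.pkl","wb"))
for w in [(-125,55,50,0,0),(-104,55,12,12,0),(-92,55,9,12,0),(-84,55,4,12,0),(-78,55,0.5,12,0),(-72,55,-1,5,0),(-68,55,-5,0,0),(-68,55,-5,0,15),(-68,55,-5,0,25),(-68,55,-5,0,30)]:
    P,Q=target(tc,*w);print(w,P.round(4),Q.as_euler("xyz").round(2),"clr",clear(P,Q))
E
```

```text
(-125, 55, 50, 0, 0) [0.4563 0.2218 0.1842] [3.13 0.35 1.88] clr (None, np.float64(104.44325930367643))
(-104, 55, 12, 12, 0) [0.4731 0.2274 0.1464] [-2.93  0.34  1.95] clr (np.float64(10.956217519144197), np.float64(46.9562175191442))
(-92, 55, 9, 12, 0) [0.4845 0.2312 0.1434] [-2.93  0.34  1.95] clr (np.float64(7.956217519144195), np.float64(43.95621751914419))
(-84, 55, 4, 12, 0) [0.4921 0.2338 0.1384] [-2.93  0.34  1.95] clr (np.float64(3.9622383643897265), np.float64(38.95621751914419))
(-78, 55, 0.5, 12, 0) [0.4977 0.2357 0.1349] [-2.93  0.34  1.95] clr (np.float64(1.46825920963526), np.float64(35.45621751914418))
(-72, 55, -1, 5, 0) [0.5053 0.2382 0.1332] [-3.06  0.35  1.91] clr (np.float64(11.033445825797829), np.float64(46.2300325882114))
(-68, 55, -5, 0, 0) [0.5104 0.2399 0.1292] [3.13 0.35 1.88] clr (np.float64(14.43340789066317), np.float64(49.443259303676435))
(-68, 55, -5, 0, 15) [0.5086 0.2452 0.1179] [3.14 0.09 1.88] clr (np.float64(16.504385777860488), np.float64(52.10961725449231))
(-68, 55, -5, 0, 25) [0.5069 0.2503 0.1114] [-3.14 -0.09  1.88] clr (np.float64(9.866070452555116), np.float64(45.864711198904146))
(-68, 55, -5, 0, 30) [0.5059 0.2532 0.1085] [-3.14 -0.17  1.88] clr (np.float64(2.8222939980980035), np.float64(38.80660335239233))
```

```bash
python3 - <<'E'
from place import *
from rig import arm
import pickle
tc=pickle.load(open("tcA.pkl","rb"));p,R=pose(arm.state())
P1,Q1=target(tc,-128,55,50)
P,Q=plan(p,R,[.42,-.15,.20],R*Ro.from_rotvec((R.inv()*Q1).as_rotvec()*.2),-1,n=3)
P,Q=plan(P,Q,P1,Q1,-1,n=10)
E
```

```text
3 rows end [ 0.42 -0.15  0.2 ] tgt [ 0.42 -0.15  0.2 ]
[[4,-16,-37,-0.02,0,-0.05,-1],[4,-16,-38,-0.02,0,-0.05,-1],[5.8,-13.9,-38.3,-0.018,0.001,-0.055,-1]]
10 rows end [0.4535 0.2208 0.1842] tgt [0.4535 0.2208 0.1842]
[[34,-10,-11,-0.02,0,-0.06,-1],[35,-7,-11,-0.03,0,-0.06,-1],[35,-5,-11,-0.02,0,-0.07,-1],[36,-2,-11,-0.02,0,-0.06,-1],[35,0,-12,-0.03,0,-0.06,-1],[36,3,-11,-0.02,0,-0.06,-1],[35,5,-11,-0.02,0,-0.06,-1],[35,7,-11,-0.02,0,-0.06,-1]]
[[34,10,-11,-0.03,0,-0.07,-1],[33.7,12,-10.5,-0.021,0.003,-0.057,-1]]
```

Request:
send_rows(moves=[[4, -16, -37, -0.02, 0, -0.05, -1], [4, -16, -38, -0.02, 0, -0.05, -1], [5.8, -13.9, -38.3, -0.02, 0, -0.055, -1], [34, -10, -11, -0.02, 0, -0.06, -1], [35, -7, -11, -0.03, 0, -0.06, -1], [35, -5, -11, -0.02, 0, -0.07, -1], [36, -2, -11, -0.02, 0, -0.06, -1], [35, 0, -12, -0.03, 0, -0.06, -1]])

```text
time: 16.15
eef_pos: [0.4367, 0.0363, 0.1927]
eef_rot: [3.13, 0.353, 1.551]
wrist_force: [0.4, -0.1, -1.2]
grip_width: 0.63
```

Request:
send_rows(moves=[[36, 3, -11, -0.02, 0, -0.06, -1], [35, 5, -11, -0.02, 0, -0.06, -1], [35, 7, -11, -0.02, 0, -0.06, -1], [34, 10, -11, -0.03, 0, -0.07, -1], [33.7, 12, -10.5, -0.02, 0, -0.057, -1], [0, 0, 0, 0, 0, 0, -1]])

```text
time: 16.9
eef_pos: [0.4534, 0.2225, 0.1837]
eef_rot: [3.134, 0.355, 1.879]
wrist_force: [0.1, -1.0, -1.6]
grip_width: 0.63
```

```bash
cat > look.py <<'E'
from ov import *
from place import *
import sys,pickle
n=sys.argv[1]
s=arm.state();m=arm.camera_model("wrist");pickle.dump((s,m),open(f"{n}.pkl","wb"));print(s["time"],s["eef_pos"].round(4),s["eef_rot"].round(3),s["wrist_force"].round(1),s["joints"].round(2))
cv2.imwrite(f"pics/w_{n}.png",arm.grab_frame("wrist"))
cv2.imwrite(f"pics/s_{n}.png",arm.grab_frame("scene"))
it=[(fr(RX,RY,RYAW),rail(.132),(255,255,0))]
if len(sys.argv)>2:
    to,tr=pickle.load(open(sys.argv[2],"rb"));p,R=pose(s);O=p+R.apply(to);C=R*tr
    e=RR.inv().apply(O+C.apply(EYE)-RO)*1000;print("eye in rail",e.round(1),"rel wire z",(e[2]-18).round(1), "cup eul in rail",(RR.inv()*C).as_euler("xyz",degrees=True).round(1))
    T=lambda q:O+C.apply(q)
    cup=cyl(0,0,.0285,.055,.055)+cyl(0,0,.0205,0,0)
    ring=[((x,-.037+.010*np.cos(a),.0355+.0085*np.sin(a)),(x,-.037+.010*np.cos(b),.0355+.0085*np.sin(b))) for x in(-.007,.007) for a,b in zip(np.linspace(0,6.28,13)[:-1],np.linspace(0,6.28,13)[1:])]
    it+=[(T,cup,(0,255,0)),(T,ring,(255,0,255))]
overlay(f"pics/w_{n}.png","wrist",(100,460,20,250),2.2,it,f"pics/ow_{n}.png",m)
overlay(f"pics/s_{n}.png","scene",(120,280,110,220),5,it,f"pics/os_{n}.png")
E
python3 look.py 10 tcA.pkl
```

```text
16.9 [0.4534 0.2225 0.1837] [3.134 0.355 1.879] [ 0.1 -1.  -1.6] [ 0.53  0.05  1.83 -0.36  1.35  0.32]
eye in rail [-127.7   56.7   67.2] rel wire z 49.2 cup eul in rail [   0.3    0.  -179.8]
```

View pics/ow_10.png

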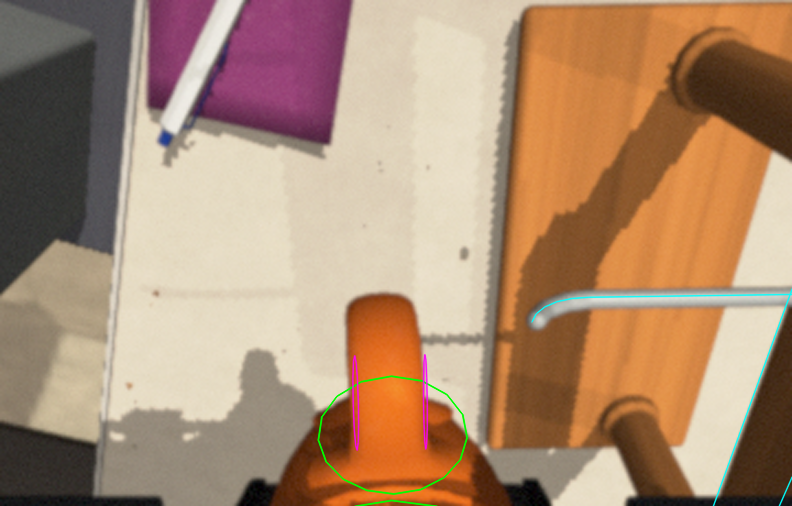

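View pics/os_10.png

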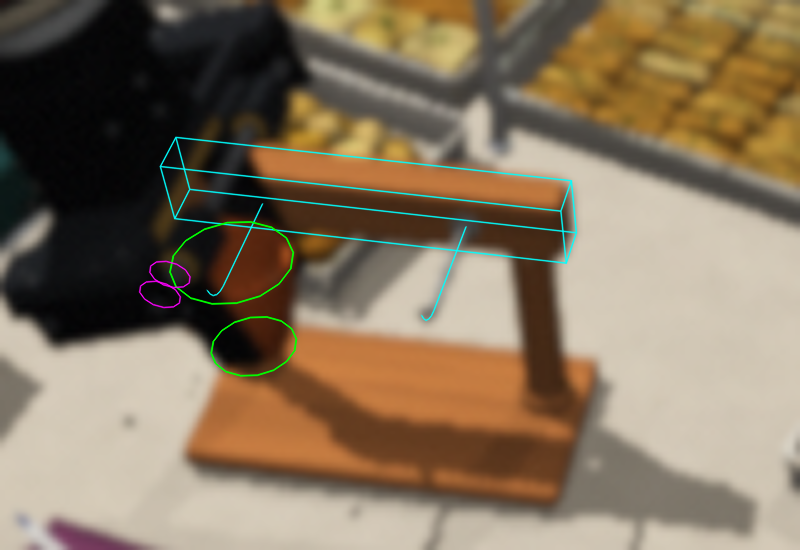

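```bash
cat > seq.py <<'E'
from place import *
from rig import arm
import pickle,sys,json
def seq(tcf,wps,g=-1):
    tc=pickle.load(open(tcf,"rb"));P,Q=pose(arm.state())
    for w in wps:
        n=w[5];a,b=target(tc,*w[:5]);P,Q=plan(P,Q,a,b,g,n=n);print("   clr",clear(P,Q))
E
python3 - <<'E'
from seq import *
seq("tcA.pkl",[(-110,55,14,8,0,3),(-102,55,13,8,0,1),(-96,55,11,8,0,1)])
E
```

```text
3 rows end [0.4684 0.2258 0.1482] tgt [0.4684 0.2259 0.1482]
[[4,5,11,0.04,0,-0.02,-1],[5,6,11,0.05,0,-0.01,-1],[3.8,6.4,10.5,0.041,0.005,-0.018,-1]]
   clr (np.float64(19.945134535451192), np.float64(55.94513453545119))
1 rows end [0.476  0.2284 0.1473] tgt [0.476  0.2284 0.1472]
[[0.1,8.1,-0.2,0,0,0,-1]]
   clr (np.float64(19.023198081238096), np.float64(55.02319808123809))
1 rows end [0.4817 0.2303 0.1452] tgt [0.4817 0.2303 0.1452]
[[0.5,6.2,1.1,0,0,0,-1]]
   clr (np.float64(17.00691764309729), np.float64(53.00691764309728))
```

Request:
send_rows(moves=[[4, 5, 11, 0.04, 0, -0.02, -1], [5, 6, 11, 0.05, 0, -0.01, -1], [3.8, 6.4, 10.5, 0.04, 0.005, -0.018, -1], [0, 0, 0, 0, 0, 0, -1]])

```text
time: 17.5
eef_pos: [0.4688, 0.2246, 0.1476]
eef_rot: [-3.0, 0.348, 1.925]
wrist_force: [-0.5, 0.3, -0.8]
grip_width: 0.631
```

```bash
python3 look.py 11 tcA.pkl
```

```text
17.5 [0.4688 0.2246 0.1476] [-3.     0.348  1.925] [-0.5  0.3 -0.8] [ 0.5   0.22  1.71 -0.32  1.41  0.26]
eye in rail [-109.9   53.7   31.3] rel wire z 13.3 cup eul in rail [  0.   -8.  179.8]
```

View pics/ow_11.png

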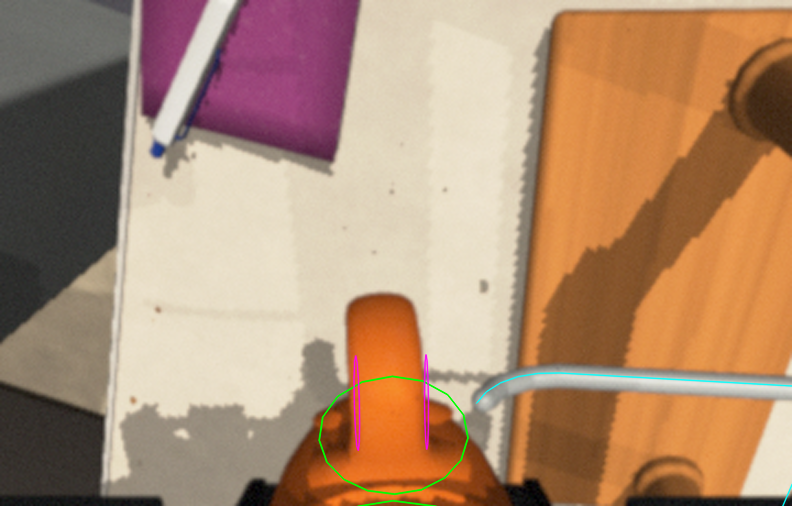

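```bash
python3 - <<'E'
from seq import *
seq("tcA.pkl",[(-100,55,12.5,8,0,1),(-93.5,55,10.5,8,0,1),(-89.5,55,9,8,0,1),(-85.5,55,7,8,0,1),(-81.5,55,4.5,8,0,1),(-77.5,55,1.5,7,0,1),(-73,55,0,3,0,1),(-67,55,0,0,0,1)])
E
```

```text
1 rows end [0.4779 0.229  0.1467] tgt [0.4779 0.229  0.1467]
[[1.1,10,0.5,0.002,-0.001,-0.002,-1]]
   clr (np.float64(18.394215243958573), np.float64(54.39421524395857))
1 rows end [0.4841 0.231  0.1447] tgt [0.4841 0.2311 0.1447]
[[0.4,6.7,1,0,0,0,-1]]
   clr (np.float64(16.437799800978627), np.float64(52.437799800978624))
1 rows end [0.4879 0.2323 0.1433] tgt [0.4879 0.2324 0.1432]
[[0.4,4.2,0.8,0,0,0,-1]]
   clr (np.float64(14.999320878976798), np.float64(50.999320878976796))
1 rows end [0.4916 0.2336 0.1412] tgt [0.4917 0.2336 0.1412]
[[0.6,4.2,1.4,0,0,0,-1]]
   clr (np.float64(12.934266251774025), np.float64(48.93426625177402))
1 rows end [0.4954 0.2349 0.1387] tgt [0.4955 0.2349 0.1387]
[[0.7,4.3,1.8,0,0,0,-1]]
   clr (np.float64(11.11330153369592), np.float64(46.449605580676234))
1 rows end [0.4996 0.2362 0.1357] tgt [0.4995 0.2363 0.1357]
[[0.9,4.7,2.3,-0.017,0.001,0.006,-1]]
   clr (np.float64(10.40445733136306), np.float64(45.25594081596873))
1 rows end [0.5048 0.238  0.1341] tgt [0.5048 0.238  0.1341]
[[0.4,5.7,0.8,-0.065,0.001,0.024,-1]]
   clr (np.float64(15.088619985092262), np.float64(50.63061208499536))
1 rows end [0.5113 0.2402 0.1342] tgt [0.5113 0.2402 0.1342]
[[0,6.8,-0.4,-0.05,0.001,0.018,-1]]
   clr (np.float64(19.525362134226906), np.float64(54.46337305444876))
```

Request:
send_rows(moves=[[1.1, 10, 0.5, 0, 0, 0, -1], [0.4, 6.7, 1, 0, 0, 0, -1], [0.4, 4.2, 0.8, 0, 0, 0, -1]])

```text
time: 17.98
eef_pos: [0.4884, 0.2335, 0.1434]
eef_rot: [-3.003, 0.347, 1.926]
wrist_force: [0.5, -0.4, -0.9]
grip_width: 0.63
```

```bash
python3 look.py 12 tcA.pkl
```

```text
17.975 [0.4884 0.2335 0.1434] [-3.003  0.347  1.926] [ 0.5 -0.4 -0.9] [ 0.5   0.27  1.66 -0.32  1.41  0.25]
eye in rail [-88.6  55.9  27.2] rel wire z 9.2 cup eul in rail [  -0.    -7.8 -180. ]
```

View pics/ow_12.png

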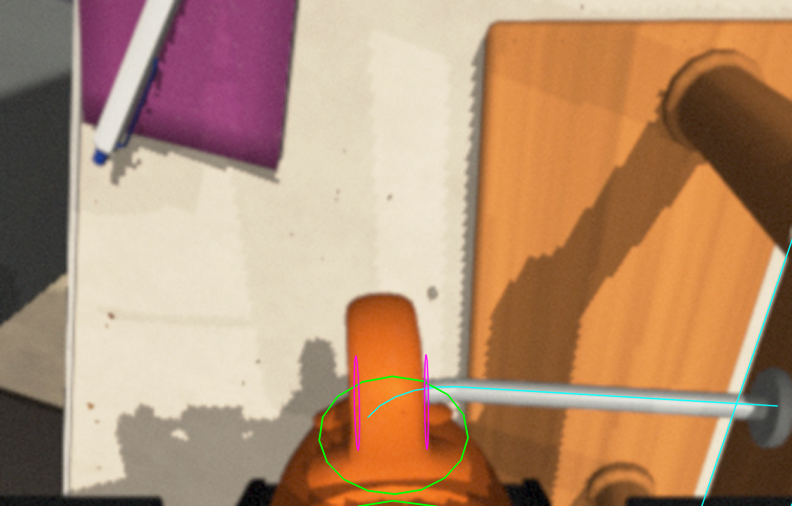

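View pics/os_12.png

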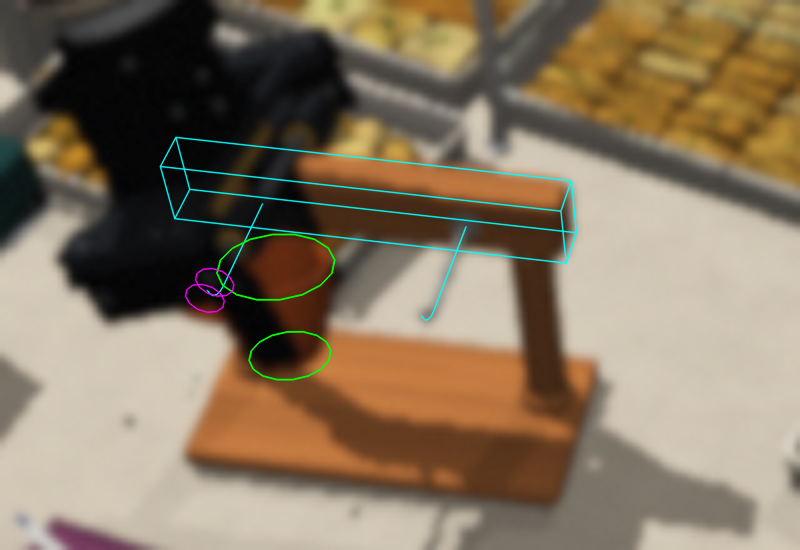

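Request:
send_rows(moves=[[0.6, 4, 1.4, 0, 0, 0, -1], [0.7, 4.3, 1.8, 0, 0, 0, -1], [0.9, 4.7, 2.3, -0.017, 0, 0.006, -1], [0, 0, 0, 0, 0, 0, -1]])

```text
time: 18.58
eef_pos: [0.4992, 0.237, 0.1353]
eef_rot: [-3.021, 0.348, 1.92]
wrist_force: [-0.3, 0.1, -1.3]
grip_width: 0.636
```

Request:
send_rows(moves=[[0.4, 5.7, 0.8, -0.065, 0, 0.024, -1], [0, 6.8, -0.4, -0.05, 0, 0.018, -1], [0, 0, 0, 0, 0, 0, -1]])

```text
time: 18.95
eef_pos: [0.5106, 0.241, 0.1344]
eef_rot: [3.132, 0.351, 1.876]
wrist_force: [0.7, -0.0, -1.8]
grip_width: 0.632
```

```bash
python3 look.py 13 tcA.pkl; python3 - <<'E'
from seq import *
seq("tcA.pkl",[(-67,55,-4,0,10,2),(-67,55,-5,0,26,4)])
E
```

```text
18.95 [0.5106 0.241  0.1344] [3.132 0.351 1.876] [ 0.7 -0.  -1.8] [ 0.51  0.24  1.72 -0.36  1.27  0.32]
eye in rail [-67.4  56.   18.2] rel wire z 0.2 cup eul in rail [ 1.0e-01  1.0e-01 -1.8e+02]
2 rows end [0.5103 0.2435 0.1225] tgt [0.5102 0.2435 0.1225]
[[3,0,5,0,0.09,0,-1],[3,0,5.6,0.005,0.086,0,-1]]
   clr (np.float64(17.135007928763635), np.float64(52.55904740152498))
4 rows end [0.5077 0.2512 0.1108] tgt [0.5076 0.2512 0.1108]
[[2,0,3,0,0.07,0,-1],[3,0,2,0,0.07,0,-1],[2,0,3,0,0.07,0,-1],[1.9,-0.2,3.1,0.004,0.069,0.001,-1]]
   clr (np.float64(8.508990288382597), np.float64(44.50768258427379))
```

View pics/ow_13.png

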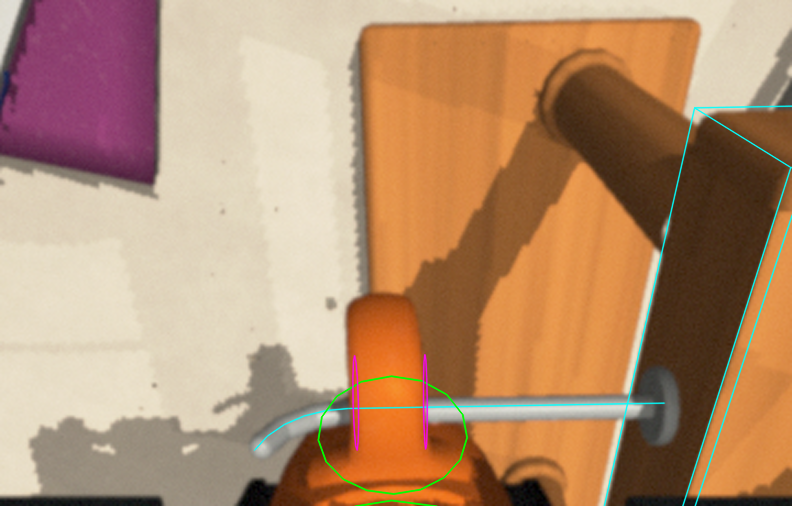

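Request:
send_rows(moves=[[3, 0, 5, 0, 0.09, 0, -1], [3, 0, 5.6, 0, 0.086, 0, -1], [2, 0, 3, 0, 0.07, 0, -1], [3, 0, 2, 0, 0.07, 0, -1], [2, 0, 3, 0, 0.07, 0, -1], [2, 0, 3.1, 0, 0.07, 0, -1], [0, 0, 0, 0, 0, 0, -1]])

```text
time: 19.92
eef_pos: [0.5083, 0.2503, 0.1103]
eef_rot: [3.133, -0.105, 1.878]
wrist_force: [0.9, -0.5, -0.7]
grip_width: 0.632
```

```bash
python3 look.py 14 tcA.pkl
```

```text
19.925 [0.5083 0.2503 0.1103] [ 3.133 -0.105  1.878] [ 0.9 -0.5 -0.7] [ 0.25  0.18  1.8   0.11  1.16 -0.1 ]
eye in rail [-66.9  53.9  12.5] rel wire z -5.5 cup eul in rail [-26.    0.5 180. ]
```

View pics/w_14.png

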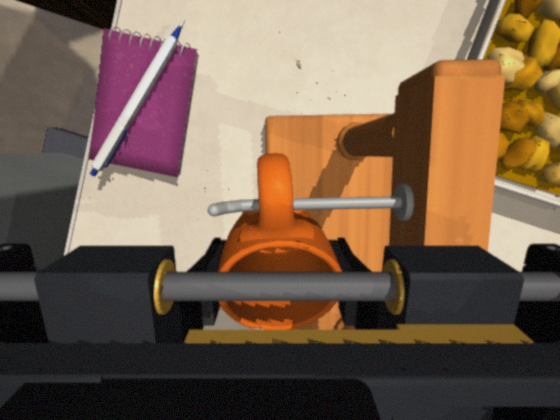

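Request:
send_rows(moves=[[0, 0, 0, 0, 0, 0, 0.34], [0, 0, 0, 0, 0, 0, 0.5], [0, 0, 0, 0, 0, 0, 0.5], [0, 0, 0, 0, 0, 0, 0.5], [0, 0, 0, 0, 0, 0, 0.5]])

```text
time: 20.65
eef_pos: [0.5081, 0.2515, 0.1107]
eef_rot: [3.132, -0.105, 1.88]
wrist_force: [-0.2, -0.8, 0.0]
grip_width: 0.749
```

```bash
python3 look.py 15
```

```text
20.65 [0.5081 0.2515 0.1107] [ 3.132 -0.105  1.88 ] [-0.2 -0.8  0. ] [ 0.26  0.17  1.8   0.12  1.16 -0.1 ]
```

View pics/w_15.png

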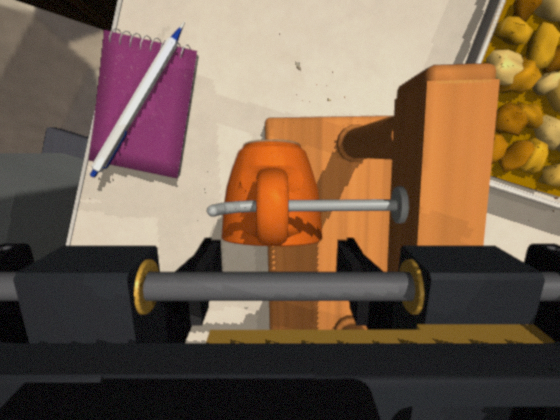

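View pics/os_15.png

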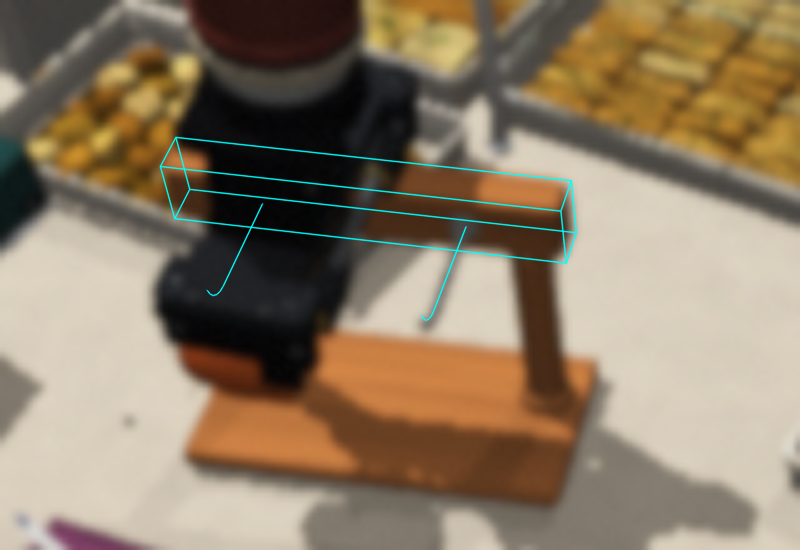

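```bash
python3 - <<'E'
from place import *
from rig import arm
p,R=pose(arm.state())
P,Q=plan(p,R,p+R.apply([0,0,-.11]),R,.5,n=3,fine=0)
P1,R1=gpose(.4369,-.3192,.036,76.4,-20)
pre=P1-R1.apply([0,0,.085])
P,Q=plan(P,Q,pre+[0,0.06,.08],R1,1,n=11)
P,Q=plan(P,Q,pre,R1,1,n=2)
E
```

```text
3 rows end [0.5106 0.2401 0.22  ] tgt [0.5106 0.2401 0.22  ]
[[0,0,-37,0,0,0,0.5],[0,0,-36,0,0,0,0.5],[0,0,-37,0,0,0,0.5]]
11 rows end [ 0.4422 -0.2373  0.1781] tgt [ 0.4422 -0.2373  0.178 ]
[[-40,-19,-1,0.01,-0.04,0.05,1],[-40,-17,2,0,-0.04,0.05,1],[-41,-15,3,0.01,-0.04,0.05,1],[-42,-13,4,0.01,-0.04,0.05,1],[-42,-11,7,0,-0.04,0.05,1],[-43,-9,8,0.01,-0.04,0.05,1],[-42,-6,10,0.01,-0.04,0.05,1],[-42,-4,12,0,-0.04,0.05,1]]
[[-42,-2,13,0.01,-0.05,0.05,1],[-41,0,15,0.01,-0.04,0.05,1],[-41,1.9,17.5,0.005,-0.036,0.045,1]]
2 rows end [ 0.4422 -0.2972  0.0981] tgt [ 0.4422 -0.2973  0.098 ]
[[-14,7,48,0,0,0,1],[-13.4,7.2,47.1,0,0,0,1]]
```

Request:
send_rows(moves=[[0, 0, -20, 0, 0, 0, 0.5], [0, 0, -40, 0, 0, 0, 0.5], [0, 0, -50, 0, 0, 0, 0.5]])

```text
time: 21.12
eef_pos: [0.5096, 0.2397, 0.2199]
eef_rot: [3.135, -0.106, 1.88]
wrist_force: [1.6, 0.8, 0.7]
grip_width: 0.75
```

Request:
send_rows(moves=[[-40, -19, -1, 0.01, -0.04, 0.05, 1], [-40, -17, 2, 0, -0.04, 0.05, 1], [-41, -15, 3, 0.01, -0.04, 0.05, 1], [-42, -13, 4, 0.01, -0.04, 0.05, 1], [-42, -11, 7, 0, -0.04, 0.05, 1], [-43, -9, 8, 0.01, -0.04, 0.05, 1], [-42, -6, 10, 0.01, -0.04, 0.05, 1], [-42, -4, 12, 0, -0.04, 0.05, 1]])

```text
time: 22.12
eef_pos: [0.461, -0.1082, 0.1891]
eef_rot: [-3.124, 0.222, 1.481]
wrist_force: [0.2, 0.7, 0.5]
grip_width: 0.997
```

Request:
send_rows(moves=[[-42, -2, 13, 0.01, -0.05, 0.05, 1], [-41, 0, 15, 0.01, -0.04, 0.05, 1], [-41, 1.9, 17.5, 0.005, -0.036, 0.045, 1], [0, 0, 0, 0, 0, 0, 1]])

```text
time: 22.62
eef_pos: [0.4412, -0.2389, 0.1775]
eef_rot: [-3.14, 0.349, 1.33]
wrist_force: [0.3, 0.3, -0.5]
grip_width: 1.004
```

```bash
python3 look.py 16; python3 - <<'E'
from fit import *
import pickle
s,m=pickle.load(open("16.pkl","rb"));im=cv2.imread("pics/w_16.png")
x,y,th,c,M=fitcup(im,m,.4369,-.3192,76.4);print(x,y,th,c)
o=im.copy();cv2.drawContours(o,cv2.findContours(M,0,2)[0],-1,(255,255,0),1);cv2.imwrite("pics/o16.png",o)
p,R=pose(arm.state())
P1,R1=gpose(.4369,-.3192,.036,76.4,-20);pre=P1-R1.apply([0,0,.085])
plan(p,R,pre,R1,1,n=2)
E
```

```text
22.625 [ 0.4412 -0.2389  0.1775] [-3.14   0.349  1.33 ] [ 0.3  0.3 -0.5] [-0.42 -0.06  1.95 -0.37  1.21 -0.06]
0.43697516381830837 -0.323814419270995 76.55471544142483 288.11893707482994
2 rows end [ 0.4422 -0.2973  0.098 ] tgt [ 0.4422 -0.2973  0.098 ]
[[-14,7,48,0,0,0,1],[-13.7,7.4,47,-0.001,-0.001,-0.001,1]]
```

View pics/o16.png

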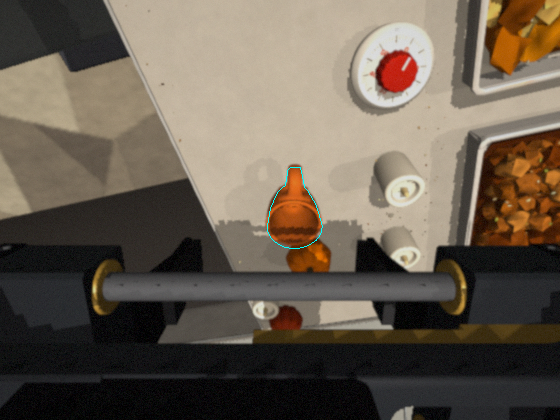

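View pics/os_16.png

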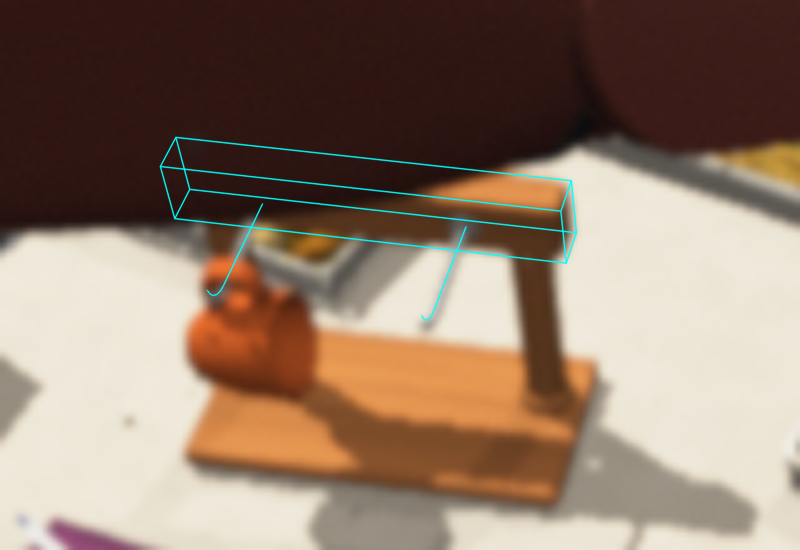

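Request:
send_rows(moves=[[-14, 7, 48, 0, 0, 0, 1], [-13.7, 7.4, 47, 0, 0, 0, 1], [0, 0, 0, 0, 0, 0, 1]])

```text
time: 23.1
eef_pos: [0.4403, -0.2964, 0.0949]
eef_rot: [-3.135, 0.347, 1.334]
wrist_force: [0.2, 0.2, 0.9]
grip_width: 1.0
```

```bash
python3 look.py 17; python3 - <<'E'
from ov import *
import pickle
s,m=pickle.load(open("17.pkl","rb"));p,R=pose(s)
T=fr(.4369,-.3192,76.4+90)
cup=cyl(0,0,.0285,.055,.055)+cyl(0,0,.0205,0,0)+box(-.007,.007,-.058,-.047,.03,.045)
overlay("pics/w_17.png","wrist",(180,380,100,270),4,[(T,cup,(255,255,0))],"pics/o17.png",m)
P1,R1=gpose(.4369,-.3192,.036,76.4,-20)
plan(p,R,P1,R1,1,n=4)
E
```

```text
23.1 [ 0.4403 -0.2964  0.0949] [-3.135  0.347  1.334] [0.2 0.2 0.9] [-0.53  0.1   1.96 -0.39  1.02 -0.09]
4 rows end [ 0.4354 -0.3255  0.0182] tgt [ 0.4354 -0.3255  0.0181]
[[0,1,21,0,0,0,1],[-1,0,20,0,0,0,1],[0,1,21,0,0,0,1],[-0.6,0.6,20.1,-0.006,-0.003,0.001,1]]
```

View pics/o17.png

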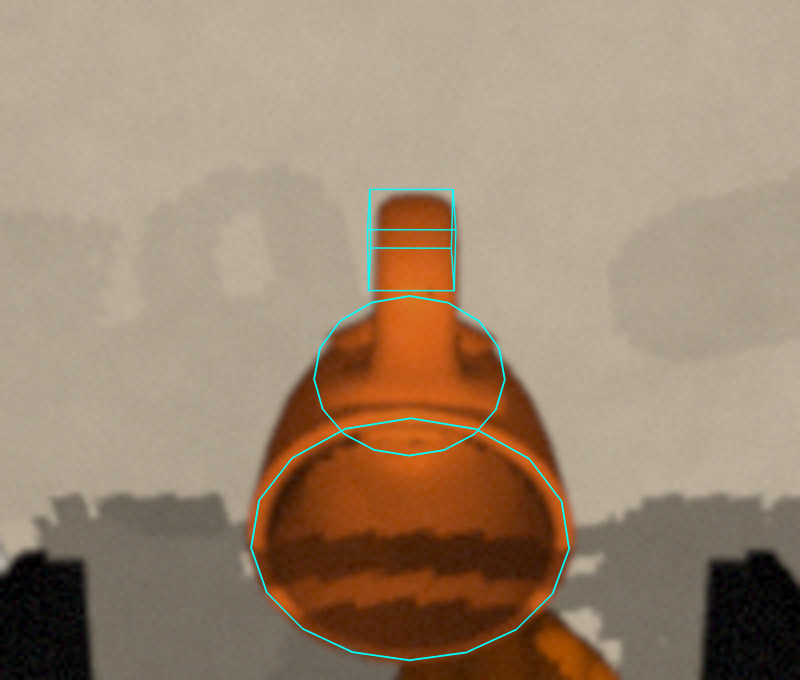

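Request:
send_rows(moves=[[0, 1, 21, 0, 0, 0, 1], [-1, 0, 20, 0, 0, 0, 1], [0, 1, 21, 0, 0, 0, 1], [-0.6, 0.6, 20.1, 0, 0, 0, 1], [0, 0, 0, 0, 0, 0, -1], [0, 0, 0, 0, 0, 0, -1], [0, 0, 0, 0, 0, 0, -1], [0, 0, 0, 0, 0, 0, -1]])

```text
time: 24.2
eef_pos: [0.4384, -0.3269, 0.0225]
eef_rot: [3.141, 0.349, 1.333]
wrist_force: [-0.5, 1.0, 0.9]
grip_width: 0.626
```

Request:
send_rows(moves=[[0, 0, 0, 0, 0, 0, -1], [0, 0, 0, 0, 0, 0, -1]])

```text
time: 24.45
eef_pos: [0.4383, -0.3272, 0.0224]
eef_rot: [3.141, 0.35, 1.333]
wrist_force: [-1.9, 2.4, 6.4]
grip_width: 0.631
```

```bash
python3 - <<'E'
from rig import arm
from h import *
p,R=pose(arm.state());print("tool offs of fit",R.inv().apply(np.array([.4369,-.3192,.0])-(p-R.apply([0,0,.019]))), p-R.apply([0,0,.019]))
plan(p,R,p+[0,0,.08],R,-1,n=3)
E
```

```text
tool offs of fit [ 0.01467275 -0.00321987  0.03749601] [ 0.43978731 -0.3208721   0.04025512]
3 rows end [ 0.4382 -0.3272  0.1024] tgt [ 0.4383 -0.3272  0.1024]
[[-9,0,-25,0,0,0,-1],[-9,0,-25,0,0,0,-1],[-9.4,0,-25.2,0,0,0,-1]]
```

Request:
send_rows(moves=[[-9, 0, -25, 0, 0, 0, -1], [-9, 0, -25, 0, 0, 0, -1], [-9.4, 0, -25.2, 0, 0, 0, -1], [0, 0, 0, 0, 0, 0, -1]])

```text
time: 24.95
eef_pos: [0.4395, -0.3279, 0.1037]
eef_rot: [3.137, 0.35, 1.332]
wrist_force: [0.5, -0.3, -1.0]
grip_width: 0.625
```

```bash
python3 look.py 18; python3 - <<'E'
from fit2 import *
from place import toolcup,target,clear
s,m=pickle.load(open("18.pkl","rb"));im=cv2.imread("pics/w_18.png");Tt=pose(s)
v,c,k=fitheld(im,m,Tt,[1.5,0,40.2,0,0],238,[0,1,3],[2,2,3]);print(v.round(1),round(c,1))
M,O,C=sil(m,Tt,v,k.shape,238);print(O)
o=im.copy();cv2.drawContours(o,cv2.findContours(M,0,2)[0],-1,(255,255,0),1)
cv2.imwrite("pics/o18.png",cv2.resize(o[140:300,160:400],None,fx=3,fy=3))
E
```

```text
24.95 [ 0.4395 -0.3279  0.1037] [3.137 0.35  1.332] [ 0.5 -0.3 -1. ] [-0.58  0.1   1.94 -0.39  1.01 -0.15]
[-1.2 -1.1 40.2 -0.2  0. ] 70.8
[ 0.43954687 -0.32245286  0.08135964]
```

View pics/o18.png

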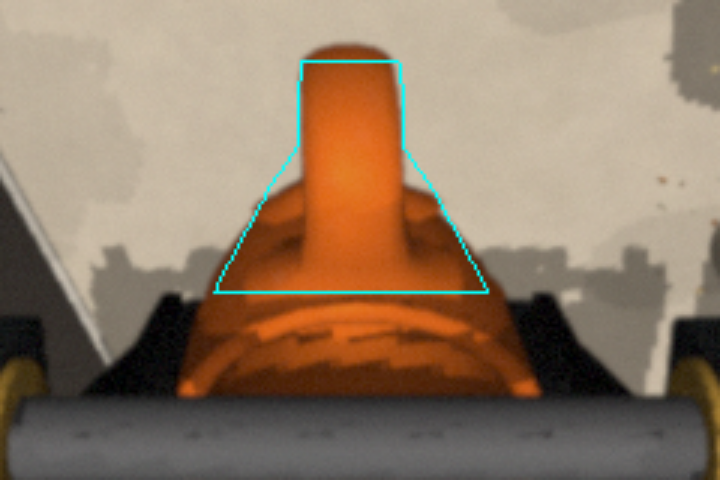

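```bash
python3 - <<'E'
from seq import *
p,R=pose(arm.state());tc=toolcup(p,R,[.5,-1.1,40.2,0,0]);pickle.dump(tc,open("tcB.pkl","wb"))
P1,Q1=target(tc,-125,-55,45)
P,Q=plan(p,R,[.42,-.25,.20],R*Ro.from_rotvec((R.inv()*Q1).as_rotvec()*.2),-1,n=3)
P,Q=plan(P,Q,P1,Q1,-1,n=9)
E
```

```text
3 rows end [ 0.42 -0.25  0.2 ] tgt [ 0.42 -0.25  0.2 ]
[[11,-12,-39,-0.01,0,-0.04,-1],[11,-11,-39,-0.02,0,-0.03,-1],[11.4,-9.4,-39.7,-0.008,0,-0.035,-1]]
9 rows end [0.4913 0.1191 0.1813] tgt [0.4913 0.1191 0.1813]
[[40,3,-12,-0.02,0,-0.05,-1],[40,5,-12,-0.01,0,-0.04,-1],[39,6,-13,-0.02,0,-0.05,-1],[39,9,-12,-0.02,0,-0.05,-1],[39,11,-11,-0.02,0,-0.04,-1],[38,13,-12,-0.01,0,-0.05,-1],[37,15,-11,-0.02,0,-0.05,-1],[37,17,-11,-0.02,0,-0.05,-1]]
[[35.7,18.4,-11.2,-0.013,0,-0.042,-1]]
```

Request:
send_rows(moves=[[11, -12, -39, -0.01, 0, -0.04, -1], [11, -11, -39, -0.02, 0, -0.03, -1], [11.4, -9.4, -39.7, -0.008, 0, -0.035, -1], [40, 3, -12, -0.02, 0, -0.05, -1], [40, 5, -12, -0.01, 0, -0.04, -1], [39, 6, -13, -0.02, 0, -0.05, -1], [39, 9, -12, -0.02, 0, -0.05, -1], [39, 11, -11, -0.02, 0, -0.04, -1]])

```text
time: 26.05
eef_pos: [0.4589, -0.0437, 0.1879]
eef_rot: [3.138, 0.348, 1.692]
wrist_force: [1.2, -0.5, -2.2]
grip_width: 0.63
```

Request:
send_rows(moves=[[38, 13, -12, -0.01, 0, -0.05, -1], [37, 15, -11, -0.02, 0, -0.05, -1], [37, 17, -11, -0.02, 0, -0.05, -1], [35.7, 18.4, -11.2, -0.013, 0, -0.042, -1], [0, 0, 0, 0, 0, 0, -1]])

```text
time: 26.68
eef_pos: [0.4906, 0.1208, 0.1796]
eef_rot: [-3.137, 0.348, 1.899]
wrist_force: [-0.2, -0.5, -0.9]
grip_width: 0.629
```

```bash
python3 look.py 19 tcB.pkl;  python3 - <<'E'
from seq import *
seq("tcB.pkl",[(-108,-55,14,8,0,3)])
E
```

```text
26.675 [0.4906 0.1208 0.1796] [-3.137  0.348  1.899] [-0.2 -0.5 -0.9] [ 0.32  0.    1.89 -0.36  1.27  0.1 ]
eye in rail [-125.2  -53.1   61.2] rel wire z 43.2 cup eul in rail [  -0.    -0.2 -179.8]
3 rows end [0.5056 0.1239 0.1503] tgt [0.5056 0.1239 0.1503]
[[3,5,9,0.04,0,-0.02,-1],[4,6,9,0.05,0,-0.01,-1],[3,6.5,9.1,0.038,0.001,-0.016,-1]]
   clr (np.float64(21.510508623378893), np.float64(57.51050862337889))
```

View pics/ow_19.png

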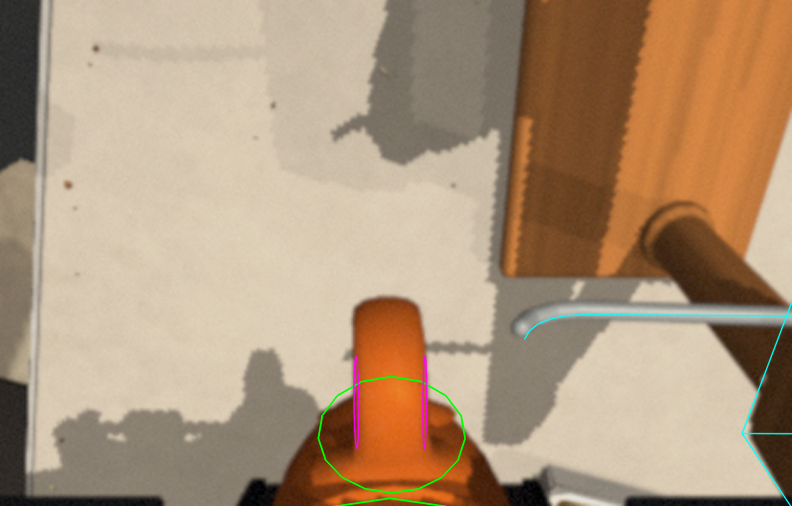

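Request:
send_rows(moves=[[3, 5, 9, 0.04, 0, -0.02, -1], [4, 6, 9, 0.05, 0, -0.01, -1], [3, 6.5, 9.1, 0.038, 0, -0.016, -1], [0, 0, 0, 0, 0, 0, -1], [0, 0, 0, 0, 0, 0, -1]])

```text
time: 27.4
eef_pos: [0.5063, 0.1233, 0.1521]
eef_rot: [-2.996, 0.346, 1.942]
wrist_force: [-0.4, 1.4, -1.7]
grip_width: 0.632
```

```bash
python3 look.py 20 tcB.pkl;  python3 - <<'E'
from seq import *
seq("tcB.pkl",[(-100,-55,12.5,8,0,1),(-95,-55,11,8,0,1),(-91,-55,9,8,0,1),(-87,-55,7,8,0,1),(-83,-55,4.5,8,0,1),(-79,-55,1.5,7,0,1),(-75,-55,0,3,0,1),(-68,-55,0,0,0,1)])
E
```

```text
27.4 [0.5063 0.1233 0.1521] [-2.996  0.346  1.942] [-0.4  1.4 -1.7] [ 0.31  0.17  1.77 -0.36  1.35  0.07]
eye in rail [-107.5  -55.8   33.7] rel wire z 15.7 cup eul in rail [ 1.000e-01 -7.800e+00  1.799e+02]
1 rows end [0.5132 0.1264 0.1488] tgt [0.5132 0.1264 0.1488]
[[1.4,7.6,2.5,0.004,0.001,-0.002,-1]]
   clr (np.float64(20.019147616684283), np.float64(56.01914761668428))
1 rows end [0.5179 0.128  0.1473] tgt [0.5179 0.128  0.1473]
[[0.3,5.2,0.7,0,0,0,-1]]
   clr (np.float64(18.53869999730668), np.float64(54.53869999730668))
1 rows end [0.5217 0.1293 0.1453] tgt [0.5217 0.1293 0.1453]
[[0.5,4.2,1.4,0,0,0,-1]]
   clr (np.float64(16.479079151022265), np.float64(52.47907915102226))
1 rows end [0.5255 0.1306 0.1433] tgt [0.5255 0.1306 0.1433]
[[0.5,4.3,1.3,0,0,0,-1]]
   clr (np.float64(14.498542210762057), np.float64(50.498542210762054))
1 rows end [0.5293 0.1318 0.1408] tgt [0.5293 0.1318 0.1408]
[[0.6,4.3,1.8,0,0,0,-1]]
   clr (np.float64(12.718437570916764), np.float64(48.01884587792296))
1 rows end [0.5333 0.1332 0.1378] tgt [0.5333 0.1332 0.1378]
[[0.9,4.6,2.2,-0.017,0,0.006,-1]]
   clr (np.float64(11.457956122932163), np.float64(46.84772186313868))
1 rows end [0.538  0.1348 0.1363] tgt [0.538  0.1347 0.1363]
[[0.3,5.1,0.9,-0.065,0,0.023,-1]]
   clr (np.float64(16.664786352920352), np.float64(52.13099172159441))
1 rows end [0.5453 0.1372 0.1363] tgt [0.5454 0.1372 0.1363]
[[-0.2,7.7,-0.4,-0.049,0,0.018,-1]]
   clr (np.float64(21.213523904212806), np.float64(57.19546808823697))
```

View pics/ow_20.png

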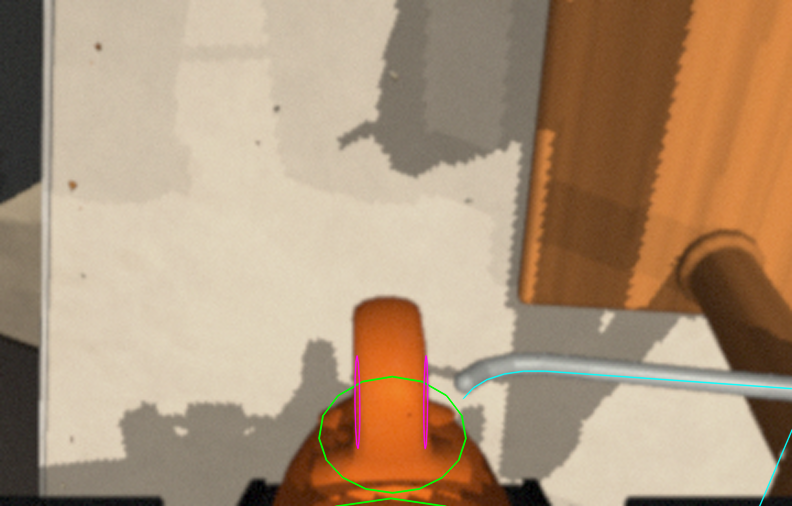

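Request:
send_rows(moves=[[4.7, 0, -1.7, 0, 0, 0, -1], [0.3, 5, 1, 0, 0, 0, -1], [0, 0, 0, 0, 0, 0, -1], [0, 0, 0, 0, 0, 0, -1]])

```text
time: 28.0
eef_pos: [0.5097, 0.1303, 0.1504]
eef_rot: [-2.996, 0.346, 1.943]
wrist_force: [0.4, -1.0, -2.1]
grip_width: 0.628
```

```bash
python3 look.py 21 tcB.pkl
```

```text
28.0 [0.5097 0.1303 0.1504] [-2.996  0.346  1.943] [ 0.4 -1.  -2.1] [ 0.32  0.19  1.75 -0.36  1.35  0.08]
eye in rail [-102.1  -50.2   32.1] rel wire z 14.1 cup eul in rail [  0.   -7.8 180. ]
```

View pics/ow_21.png

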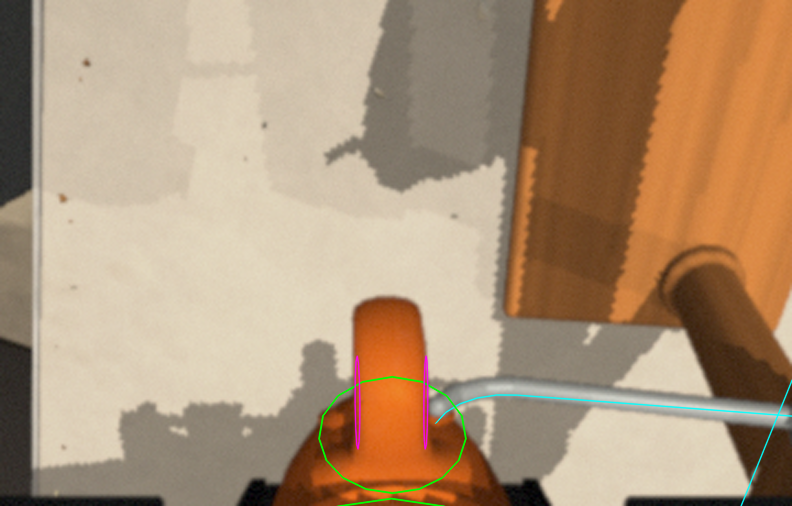

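View pics/os_21.png

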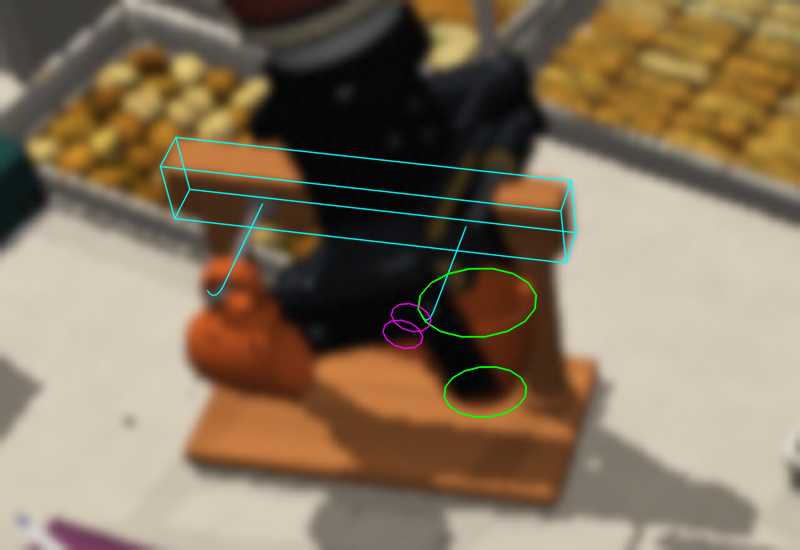

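```bash
python3 - <<'E'
from ov import *
from place import *
import pickle
s,m=pickle.load(open("21.pkl","rb"))
def TT(deg):
    a=np.radians(deg)
    def f(q):
        x,y,z=q[0]+.012,q[1],q[2]
        # tilt forward: rotate about y so -x end goes down
        X=x*np.cos(a)-z*np.sin(a);Z=x*np.sin(a)+z*np.cos(a)
        return RO+RR.apply([X-.012,y,Z])
    return f
rl=rail(0.)
for d in (1.5,2.5,3.5): print(d,TT(d)([-.093,-.055,.031])-TT(0)([-.093,-.055,.031]))
overlay("pics/w_21.png","wrist",(280,460,120,250),4.2,[(TT(0),rl,(255,255,0)),(TT(2.5),rl,(0,0,255))],"pics/o21.png",m)
E
```

```text
1.5 [-0.00074323 -0.00024868 -0.00213096]
2.5 [-0.00120921 -0.0004046  -0.00356268]
3.5 [-0.00165143 -0.00055256 -0.00500275]
```

View pics/o21.png

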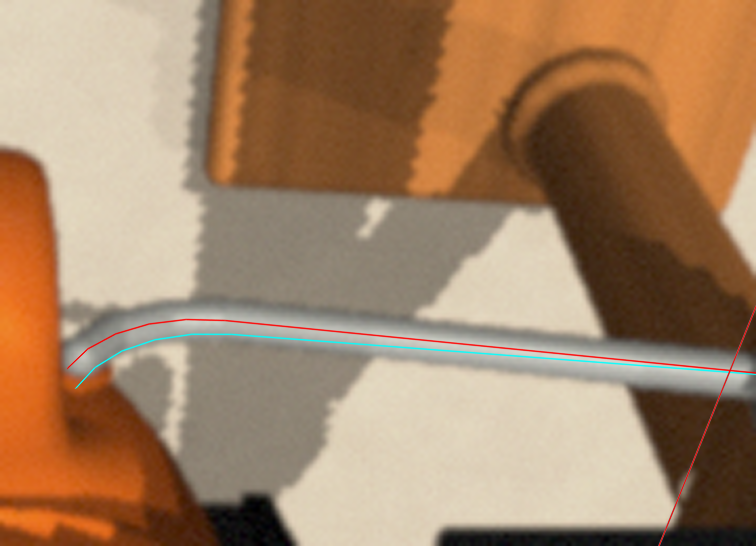

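```bash
python3 - <<'E'
from seq import *
seq("tcB.pkl",[(-103,-54,9.5,7,0,1),(-97,-54,7,7,0,1),(-93,-54,5.3,7,0,1),(-89,-54,3.5,7,0,1),(-85,-54,1.2,7,0,1),(-81,-54,-1.7,5,0,1),(-77,-54,-2.8,1,0,1),(-70,-54,-2.5,-2,0,1)])
E
```

```text
1 rows end [0.5103 0.1265 0.1458] tgt [0.5103 0.1265 0.1458]
[[-2,0,5.7,-0.013,0.001,0.004,-1]]
   clr (np.float64(18.706623315034122), np.float64(54.70662331503412))
1 rows end [0.516  0.1284 0.1433] tgt [0.5159 0.1284 0.1433]
[[0.6,6.3,1.6,0,0,0,-1]]
   clr (np.float64(16.23522805234754), np.float64(52.23522805234754))
1 rows end [0.5197 0.1296 0.1417] tgt [0.5197 0.1297 0.1416]
[[0.4,4.1,1.1,0,0,0,-1]]
   clr (np.float64(14.568847750968708), np.float64(50.5688477509687))
1 rows end [0.5235 0.131  0.1399] tgt [0.5235 0.131  0.1398]
[[0.5,4.2,1.2,0,0,0,-1]]
   clr (np.float64(12.76301825624191), np.float64(48.76301825624191))
1 rows end [0.5273 0.1322 0.1375] tgt [0.5273 0.1322 0.1375]
[[0.6,4.3,1.7,0,0,0,-1]]
   clr (np.float64(10.444586837256221), np.float64(46.44458683725622))
1 rows end [0.5316 0.1337 0.1346] tgt [0.5316 0.1336 0.1346]
[[0.8,4.8,2.2,-0.033,0,0.012,-1]]
   clr (np.float64(11.485056113015458), np.float64(47.04400428797173))
1 rows end [0.5363 0.1352 0.1335] tgt [0.5363 0.1352 0.1335]
[[0.2,5,0.6,-0.066,0,0.024,-1]]
   clr (np.float64(16.922336944415118), np.float64(52.83185698126031))
1 rows end [0.5436 0.1376 0.1339] tgt [0.5436 0.1377 0.1339]
[[-0.2,7.7,-0.4,-0.049,0,0.018,-1]]
   clr (np.float64(20.709111326938014), np.float64(51.59448193961949))
```

Request:
send_rows(moves=[[-2, 0, 5.7, -0.013, 0, 0.004, -1], [0.6, 6.3, 1.6, 0, 0, 0, -1], [0.4, 4.1, 1.1, 0, 0, 0, -1], [0, 0, 0, 0, 0, 0, -1]])

```text
time: 28.6
eef_pos: [0.5201, 0.1297, 0.1416]
eef_rot: [-3.01, 0.346, 1.938]
wrist_force: [1.0, -0.4, -0.9]
grip_width: 0.634
```

```bash
sed -i 's/it=\[(fr(RX,RY,RYAW),rail(.132),(255,255,0))\]/a_=np.radians(2.8);Rt=Ro.from_euler("y",-a_);TL=lambda q:RO+RR.apply(np.array([-.012,0,0])+Rt.apply(np.array(q)+[.012,0,0]));it=[(TL,rail(0.),(255,255,0))]/' look.py; python3 look.py 22 tcB.pkl
```

```text
28.6 [0.5201 0.1297 0.1416] [-3.01   0.346  1.938] [ 1.  -0.4 -0.9] [ 0.32  0.21  1.75 -0.36  1.33  0.08]
eye in rail [-92.7 -54.   23.2] rel wire z 5.2 cup eul in rail [   0.   -7. -180.]
```

View pics/ow_22.png

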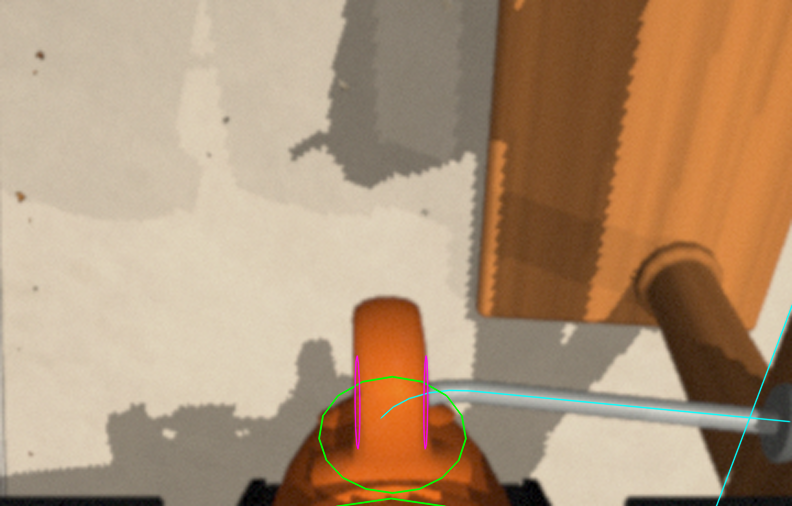

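Tilted-rail overlay now lies on the wire, and the wire goes in under the handle at (428,390). No contact force, so I continue.

Request:
send_rows(moves=[[0.5, 4.2, 1.2, 0, 0, 0, -1], [0.6, 4.3, 1.7, 0, 0, 0, -1], [0, 0, 0, 0, 0, 0, -1]])

```text
time: 29.08
eef_pos: [0.5275, 0.1323, 0.1373]
eef_rot: [-3.01, 0.346, 1.939]
wrist_force: [0.1, -0.1, -1.5]
grip_width: 0.629
```

Request:
send_rows(moves=[[0.8, 4.8, 2.2, -0.033, 0, 0.012, -1], [0, 0, 0, 0, 0, 0, -1]])

```text
time: 29.32
eef_pos: [0.5313, 0.1336, 0.1345]
eef_rot: [-3.047, 0.348, 1.926]
wrist_force: [-0.0, -0.7, -1.7]
grip_width: 0.628
```

Request:
send_rows(moves=[[0.2, 5, 0.6, -0.066, 0, 0.024, -1], [-0.2, 7.7, -0.4, -0.049, 0, 0.018, -1], [0, 0, 0, 0, 0, 0, -1]])

```text
time: 29.7
eef_pos: [0.5433, 0.1375, 0.1342]
eef_rot: [3.106, 0.349, 1.881]
wrist_force: [-1.1, 0.2, -1.4]
grip_width: 0.632
```

```bash
python3 look.py 23 tcB.pkl; python3 - <<'E'
from seq import *
seq("tcB.pkl",[(-69,-55,-7,-2,10,2),(-69,-55,-8,-2,24,4)])
E
```

```text
29.7 [0.5433 0.1375 0.1342] [3.106 0.349 1.881] [-1.1  0.2 -1.4] [ 0.32  0.16  1.82 -0.38  1.16  0.15]
eye in rail [-70.4 -54.   15.8] rel wire z -2.2 cup eul in rail [   0.    2. -180.]
2 rows end [0.5438 0.1399 0.1219] tgt [0.5439 0.1399 0.122 ]
[[3,0,5,0,0.09,0,-1],[2.7,0.7,6,0.001,0.085,0.006,-1]]
   clr (np.float64(18.202395211886692), np.float64(49.1914070461808))
4 rows end [0.5419 0.1459 0.1117] tgt [0.5419 0.1459 0.1117]
[[2,0,2,0,0.06,0,-1],[2,0,3,0,0.06,0,-1],[2,0,2,0,0.06,0.01,-1],[1.1,-0.3,2.6,0.003,0.064,-0.002,-1]]
   clr (np.float64(14.14916872094716), np.float64(43.95970491499085))
```

View pics/ow_23.png

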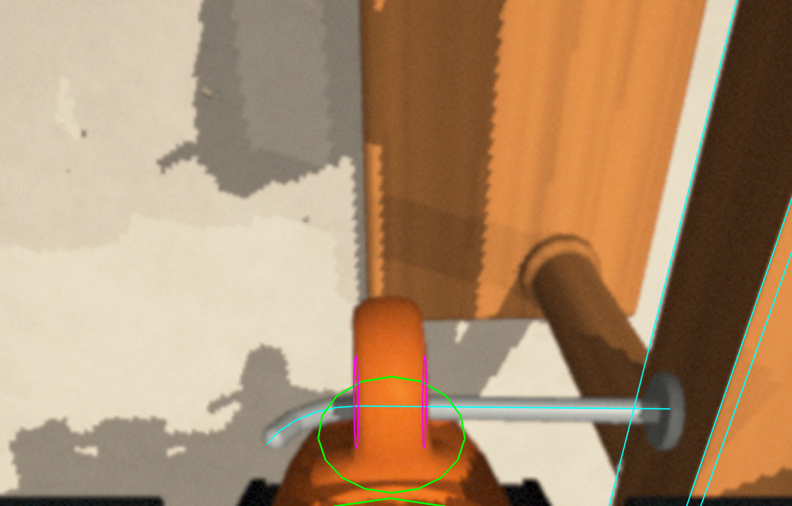

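Request:
send_rows(moves=[[3, 0, 5, 0, 0.09, 0, -1], [2.7, 0.7, 6, 0, 0.085, 0.006, -1], [2, 0, 2, 0, 0.06, 0, -1], [2, 0, 3, 0, 0.06, 0, -1], [2, 0, 2, 0, 0.06, 0.01, -1], [1.5, 0, 2.6, 0, 0.07, 0, -1], [0, 0, 0, 0, 0, 0, -1]])

```text
time: 30.68
eef_pos: [0.5425, 0.1454, 0.1112]
eef_rot: [3.107, -0.076, 1.879]
wrist_force: [0.7, -0.3, -1.5]
grip_width: 0.63
```

```bash
python3 look.py 24 tcB.pkl; python3 - <<'E'
from seq import *
seq("tcB.pkl",[(-69,-55,-8.5,-2,28,2)])
E
```

```text
30.675 [0.5425 0.1454 0.1112] [ 3.107 -0.076  1.879] [ 0.7 -0.3 -1.5] [ 0.07  0.16  1.82  0.09  1.15 -0.27]
eye in rail [-68.6 -55.8   9.7] rel wire z -8.3 cup eul in rail [-24.3   2.  179. ]
2 rows end [0.5412 0.148  0.1088] tgt [0.5412 0.148  0.1088]
[[1,0,1,0,0.03,0,-1],[0.8,-0.6,1.8,0.005,0.035,0.001,-1]]
   clr (np.float64(10.719174573919334), np.float64(38.03428398942871))
```

View pics/w_24.png

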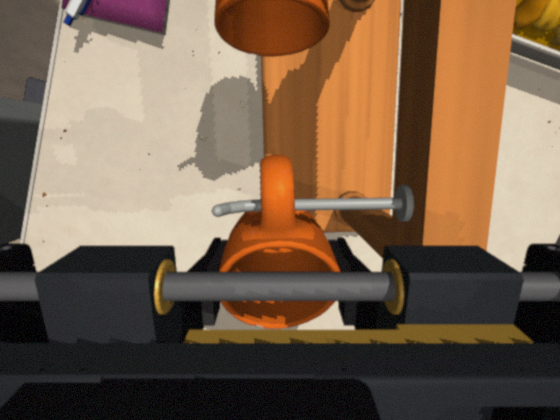

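Request:
send_rows(moves=[[1, 0, 1, 0, 0.03, 0, -1], [0.8, -0.3, 1.8, 0, 0.035, 0, -1], [0, 0, 0, 0, 0, 0, -1], [0, 0, 0, 0, 0, 0, 0.34], [0, 0, 0, 0, 0, 0, 0.5], [0, 0, 0, 0, 0, 0, 0.5], [0, 0, 0, 0, 0, 0, 0.5], [0, 0, 0, 0, 0, 0, 0.5]])

```text
time: 31.78
eef_pos: [0.5415, 0.1485, 0.1089]
eef_rot: [3.105, -0.141, 1.883]
wrist_force: [0.2, -0.1, -0.2]
grip_width: 0.748
```

Request:
send_rows(moves=[[0, 0, 0, 0, 0, 0, 0.5], [0, 0, 0, 0, 0, 0, 0.5]])

```text
time: 32.02
eef_pos: [0.5415, 0.1484, 0.1089]
eef_rot: [3.105, -0.141, 1.883]
wrist_force: [0.3, 0.8, -0.5]
grip_width: 0.752
```

```bash
python3 look.py 25
```

```text
32.025 [0.5415 0.1484 0.1089] [ 3.105 -0.141  1.883] [ 0.3  0.8 -0.5] [ 0.04  0.17  1.82  0.16  1.16 -0.34]
```

View pics/w_25.png

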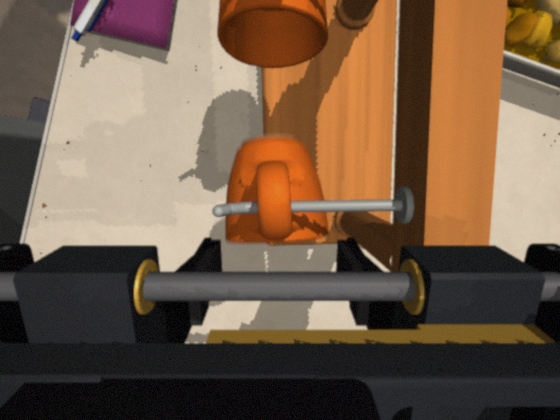

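Both cups hang. I withdraw along the tool axis and check again.

Request:
send_rows(moves=[[0, 0, -20, 0, 0, 0, 0.5], [0, 0, -40, 0, 0, 0, 0.5], [0, 0, -50, 0, 0, 0, 0.5], [-40, -20, -20, 0, 0, 0, 0.5], [-50, -40, -20, 0, 0, 0, 0.5], [-50, -40, -10, 0, 0, 0, 0.5], [-50, -20, 0, 0, 0, 0, 0.5], [0, 0, 0, 0, 0, 0, 0.5]])

```text
time: 33.12
eef_pos: [0.488, -0.0869, 0.2349]
eef_rot: [3.106, -0.141, 1.877]
wrist_force: [-0.2, 1.2, 0.5]
grip_width: 0.748
```

Request:
send_rows(moves=[[-50, 0, 0, 0, 0, 0, 0.5], [-50, 0, 0, 0, 0, 0, 0.5], [-50, 0, 0, 0, 0, 0, 0.5], [0, 0, 0, 0, 0, 0, 0.5], [0, 0, 0, 0, 0, 0, 0.5], [0, 0, 0, 0, 0, 0, 0.5], [0, 0, 0, 0, 0, 0, 0.5], [0, 0, 0, 0, 0, 0, 0.5]])

```text
time: 34.12
eef_pos: [0.5344, -0.2244, 0.2146]
eef_rot: [3.105, -0.141, 1.884]
wrist_force: [0.0, 0.2, -0.3]
grip_width: 0.752
```

```bash
python3 look.py 26; python3 - <<'E'
from rig import arm
import cv2,numpy as np
from place import *
a=cv2.imread("pics/s_26.png");b=arm.grab_frame("scene");print("diff stand region",cv2.absdiff(a,b)[110:220,120:280].mean())
cv2.imwrite("pics/sc26.png",cv2.resize(b[110:330,120:450],None,fx=2.4,fy=2.4,interpolation=cv2.INTER_CUBIC))
for t in ["rail","cup_a_eye","timer","candle_tall","candle_low","pumpkin"]:
    for d in arm.tip_of(t,"scene"): print(t,round(d["conf"],2),np.round(d["at"],3), (RR.inv().apply(np.array(d["at"])-RO)*1000).round(0) if t in("rail","cup_a_eye") else "")
E
```

```text
34.125 [ 0.5344 -0.2244  0.2146] [ 3.105 -0.141  1.884] [ 0.   0.2 -0.3] [-0.6   0.18  1.6   0.12  1.46 -0.93]
diff stand region 0.46337121212121213
rail 0.69 [0.576 0.255 0.134] [-1.  3.  2.]
cup_a_eye 0.97 [0.491 0.282 0.135] [-73.  56.   3.]
timer 0.72 [ 0.551 -0.201  0.003] 
timer 0.7 [0.493 0.278 0.137] 
candle_tall 0.82 [ 0.555 -0.306  0.002] 
candle_low 0.86 [ 0.551 -0.416  0.002] 
pumpkin 0.82 [ 0.439 -0.402 -0.003]
```

View pics/sc26.png

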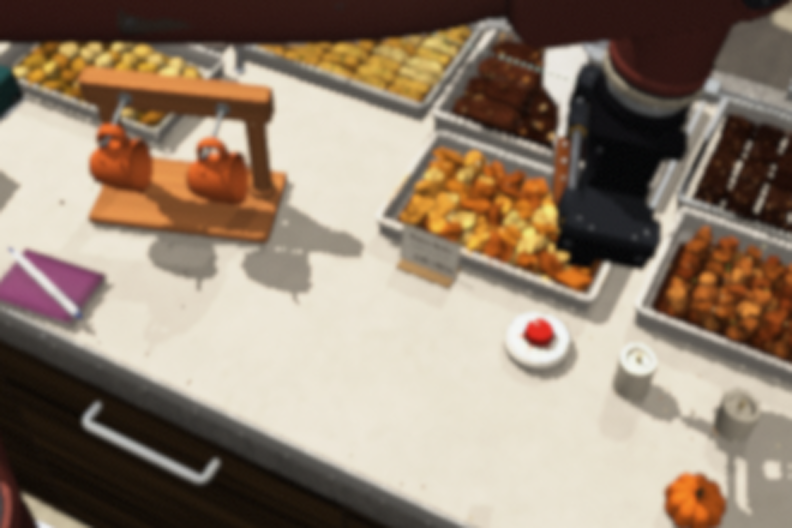

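View pics/os_26.png

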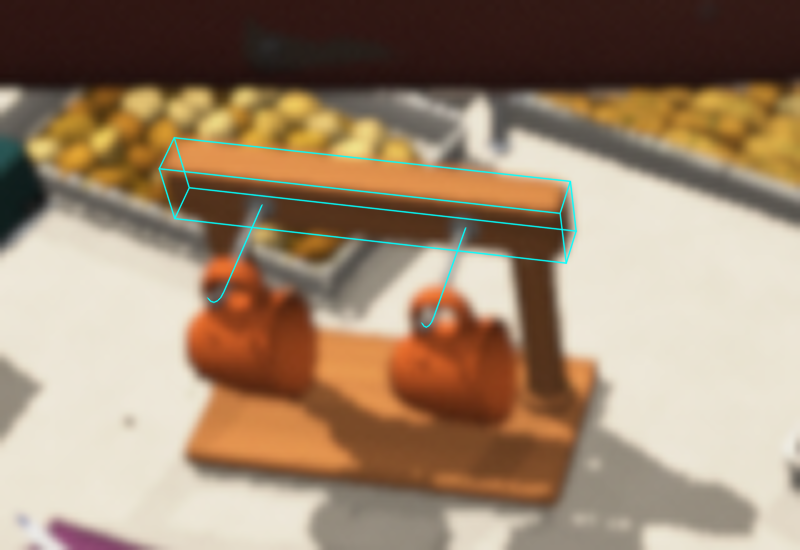

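```bash
python3 - <<'E'
from rig import arm
print(arm.finish_job(), arm.state()["time"])
E
```

```text
the job is handed in; nothing more can be done
the job is handed in; nothing more can be done
```

The rail is seated on both studs with its hooks to the front, and one orange cup hangs by its handle from each hook. The job was handed in at about 34 s of the 72 s allowed. No verdict is reported, so what follows rests on my own last checks.

- **Rail:** I gripped it at its middle and pressed it down until the force rose. Its underside then measured 132 mm above the worktop, the height of the post tops. With a cup hanging, it leans forward about 2.5–2.8° (0.05 rad) within the socket play; the limit is 0.12 rad.
- **Cups:** I threaded each handle over its hook tip, lowered and rolled the cup about 25–30°, and let go so it swung down. In the last pictures both hang with the wire through the handle, and two pictures of the stand taken one after the other show no motion. The network's estimate for one cup put the handle hole 73 mm in front of the rail's centre line and within 1 mm sideways of its hook.
- **Bystanders:** The networks found the timer, both candles and the pumpkin within a few millimetres of their first positions, and the pictures show them standing. The arm ended clear of everything, with wrist force near zero.

**Disagreements:** The network placed that handle hole lower than the geometry predicts (3 mm instead of about 9 mm in the upright stand frame), which the rail's lean does not fully explain. That is still inside the limit. Measured tool poses were off by up to about 4 mm at times, so for the final alignments I relied on the wrist pictures.

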